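# Put the infrared eye housing away in the empty bay and shut the parts box

### The arm

A 6-joint arm with a two-finger parallel gripper is mounted at the origin on the work surface. World frame = base frame: x ahead of the robot, y to its left, z up, the work surface at z = 0. Lengths are in m, angles in rad, forces in N, time in s.
With the tool pointing down it reaches from about 0.35 to 0.775 m from the base axis. Payload 7.3 kg.
Tool frame: the origin (TCP) lies at the very end of the fingers, on their centre line; the grasp point (between the pads) lies arm.pinch_z behind it (arm.pinch_z is the distance from the TCP to the grasp point, in m); z points along the fingers, y is the line along which they close (so a half turn about z gives the same grasp; the last joint's range is limited). The gripper opens to 92 mm and grips with 3 to 60 N. Pads are 19 mm wide; open, the fingers measure 130 mm over their backs; the gripper's body (75 mm by 190 mm) begins 47 mm behind the grasp point.
Start: joints at [1.202, 0.342, 1.524, -0, 1.275, -0.146], TCP at [0.116, 0.512, 0.227] pointing down, gripper open.
Joint ranges: [-2.53, 2.53], [-0.77, 2.02], [0.04, 2.7], [-1, 4.14], [0.28, 2.66], [-3.11, 3.11]. Speed limits (rad/s): [2.57, 2.57, 3.14, 3.14, 3.14, 3.14].

### API

Orientations are given as a 3x3 rotation matrix whose columns are the frame's x, y, z axes.
In Python, from station import arm gives the robot as it stands. The module is installed in compiled form; this text tells all that it offers.
- The arm moves only by the tool drive_tool, never from a script. Its argument "targets" is a list that holds one entry, the list of rows, each a list of 6 numbers: the shift along the tool's x, y, z normalised to -1 to 1, where 1 is 30 mm, then the turn, a rotation vector about the tool's x, y, z normalised to -1 to 1, where 1 is 0.15 rad. A call has exactly 5 rows; each row shifts and turns the commanded pose from where the row before left it, along the tool's axes as they then stand; what a row does not reach is not made up. A row lasts 1/10 s, in which the tool goes at most 50 mm and 8.59 degrees, less where a joint would pass 70% of its speed; a pose out of reach is approached as far as the arm can. A call with a number of a shift or a turn outside -1 to 1 is refused whole. A call with a gripper value outside its range is refused whole. "fingers" is the finger opening in mm, from 0 to 91.8, set as the call begins (left out, the last holds). The fingers move at their own pace and stop on an object; the grip force is fixed at half the most. Time passes only in rows, so rows that do not move let the fingers close, or fill a call up. It gives the time, the measured TCP pose, the force, the opening and the grip force at its end, in the units of the state.
- arm.sense(): the state, without advancing time (a new reading comes with each control period).
- arm.snapshot(name): name is "side" or "top"; returns a dict with "color" (480x640x3 uint8, red, green, blue), "z_map" (480x640 float32, m along the optical axis (not along the pixel's ray), 0 where there is no reading), "fx", "fy", "cx", "cy" (pixels), "cam_to_world" (4x4, takes a point from camera to world coordinates). Camera axes: x right, y down, z forward; pixel columns grow to the right and rows downward; lengths in m; the calibration is good to about 2 mm. A picture is of the moment at which its call begins.
- arm.close_job(): hands the job in; it is judged then, once.
The state is a dict: "t": time; "joint_pos": joint angles; "dq": joint speeds; "tau": joint torques, N m; "tcp_pos": TCP position; "tool_rot": TCP orientation; "wrist_force": force on the tool from outside, world axes, zero at the start; "moment": the same for the moment, N m; "grip_width": opening from 0.0 (shut) to 1.0 (fully open); "gripper_force": force on a finger pad.
Only numpy, scipy, OpenCV 4.12 (cv2) and the standard library are available. Lean on these libraries where they do the work, as an engineer would, in place of code of your own. Each camera call takes 0.05 s, during which the arm holds its last target. There are 200 camera calls.

### The job

Lift the blue infrared eye housing off its sloping rest and set it down flat, lens side up, in whichever bay of the wooden parts box is empty: lower it right to the bay floor before letting go, do not drop it. Then close the lid fully without slamming it. The housing is thin plastic, so grip it lightly, and leave the parts already in the box and everything else on the counter where they are.

Things in the scene. Friction and masses are not known exactly. Their poses are not given: they have to be found in the camera images.
- housing: Blue plastic infrared eye housing, block 42 mm (x) by 110 mm long (y) by 34 mm high (z), about 0.12 kg, dark lens window on top. Origin: centre of underside; z out of the lens side. At the start it lies on the rest: y level, x up the slope, z leaning 35 deg to the robot. It cracks above 110 N between fingers and housing (sum over both fingers): grip with 20 to 35 N.
- rest: Green sloping rest, fixed, 140 x 150 mm; origin: centre of underside. Slope rises along +x at 35 deg, z = 12 mm at x = -62 to 98 mm at x = 61. The housing lies across it on two 8 mm pins (20 mm high, y = +-44 mm), the middle left open for a finger. 52 mm above the housing a fence square to the slope, 50 mm high, leans over it, in the way of an upright gripper.
- box: Dark teak parts box, fixed, 155 mm (x) by 300 mm (y) by 52 mm high; walls, floor and dividers 8 mm thick. Origin: centre of its underside; its +x side carries the lid's hinge, its -x side faces the robot. Two dividers (tops 45 mm above the counter) part it into three bays side by side along y, each 139 mm (x) by 89 mm (y) inside.
- bay_left (a point): Centre of the floor of the +y bay (8 mm above the counter); axes as the box.
- bay_middle (a point): Centre of the floor of the middle bay; axes as the box.
- bay_right (a point): Centre of the floor of the -y bay; axes as the box.
- lid (a joint): Hinge angle of the planked wooden lid, rad: 0 = fully shut, 1.65 to 1.85 at the start (standing open, just past upright), stop at 1.9. Lid 155 mm from hinge to front edge, 300 mm wide, 9 mm thick, 0.25 kg. The stiff hinge keeps it where it is left; pushing it at the front edge takes about 4 N.
- lid_hinge (a point): Middle of the lid's hinge line on the box's rear (+x) top edge, 52.5 mm above the counter; it lies on the underside of the lid. The hinge line runs along the box's y. Its axes turn with the lid: x from the front edge to the hinge, z out of the lid's top face.
- lid_handle (a point): Grip point of the lid's small brass knob, on the lid's top face 125 mm from the hinge and midway along the lid, 35 mm above the face. With the lid open the knob points away from the robot.
- knob: Chrome tuning knob lying in one of the bays: 60 mm diameter, 32 mm high. Origin: centre of its underside.
- clamp: Brass tube clamp lying in another bay: 84 x 26 x 38 mm high, a square arch on a flat foot. Origin: centre of its underside. The bay that holds neither knob nor clamp is the empty one (only a thin flat felt liner on its floor).
- spacer_a: White nylon spacer, upright tube 38 mm diameter, 60 mm high; a bystander. Origin: centre of its underside.
- spacer_b: White nylon spacer, the same; a bystander.
- screwdriver: Screwdriver 190 mm long lying on the counter; a bystander. Origin: under its middle.
- tin: Yellow tin, 56 mm diameter, 50 mm high; a bystander. Origin: centre of its underside.
- heatsink: Finned aluminium heat sink 70 x 50 x 30 mm; a bystander. Origin: centre of its underside.
Mind the look-alikes: they are no part of the job. There is more than one size of the housing; the one meant has the size given above. Several things have the shape of the clamp; the one meant has the colours described above.

How it is judged:
By the outcome, as a careful person would: the job done as asked, in the order asked, and still so for the second after the job is handed in, with the robot touching nothing.
It also fails if it takes over 64 s, if anything falls off the work surface, if the arm or the gripper's body presses on something with over 40 N, if the wrist force passes 120 N, or if a joint passes its speed limit or range.

## Working session

There is one attempt and no reset: what is moved stays moved. The work goes in short steps, Python scripts to look and compute and a tool call to move; the robot and the scene stay as the last step left them, time stands still between calls to the robot, and variables do not carry over. Pictures are saved under pics/ and viewed, at most 10 in all, crops included, and the job is handed in when it is done.

Besides the shell and the picture viewer there is one more tool, called after ">>>" by a JSON object that holds its "method" and its "body", one argument or row to a line. drive_tool: Moves the arm, as the interface text tells. Its arguments: {"type":"object","properties":{"targets":{"type":"array"},"fingers":{"type":"number"}},"required":["targets"]}

```bash
mkdir -p pics
cat > h.py <<'E'
import numpy as np,cv2
from station import arm
def snap(n):
    s=arm.snapshot(n); np.savez(f'pics/{n}.npz',**s); return s
def pts(s):
    v,u=np.mgrid[:480,:640]; z=s['z_map']
    P=np.stack([(u-s['cx'])/s['fx']*z,(v-s['cy'])/s['fy']*z,z,np.ones_like(z)],-1)@np.array(s['cam_to_world']).T
    P=P[...,:3]; P[z==0]=np.nan; return P
E
python3 - <<'E'
from h import *
for n in ('side','top'):
    s=snap(n); cv2.imwrite(f'pics/{n}1.png',s['color'][...,::-1]); print(n,np.round(s['cam_to_world'],3),s['fx'],s['cx'],s['cy'])
print(arm.pinch_z,arm.sense())
E
```

```text
side [[-0.951 -0.164  0.263  0.147]
 [-0.309  0.564 -0.766  0.958]
 [-0.023 -0.809 -0.587  0.846]
 [ 0.     0.     0.     1.   ]] 545.4496540369762 326.73842403057665 247.26528941164062
top [[ 7.000e-03 -9.950e-01  1.010e-01  4.030e-01]
 [-1.000e+00 -7.000e-03  1.000e-03 -4.700e-02]
 [-1.000e-03 -1.010e-01 -9.950e-01  1.278e+00]
 [ 0.000e+00  0.000e+00  0.000e+00  1.000e+00]] 535.1647357528659 320.8146857452676 245.49858220548307
0.0188 {'t': 0.1, 'joint_pos': array([ 1.20201902e+00,  3.42656360e-01,  1.52490435e+00, -2.15776302e-05,
        1.27539562e+00, -1.46008358e-01]), 'dq': array([ 0.00016386, -0.00318074, -0.00111532,  0.00017291,  0.0018177 ,
        0.00148198]), 'tau': array([ 2.76126826e-03, -4.32007313e+01, -2.44695872e+01,  7.19485036e-02,
        5.26927260e-02, -3.31880392e-05]), 'tcp_pos': array([0.11584848, 0.51169476, 0.22611872]), 'tool_rot': array([[-9.75290791e-01,  2.20924533e-01, -4.72313077e-04],
       [ 2.20924966e-01,  9.75289968e-01, -1.27942752e-03],
       [ 1.77985278e-04, -1.35215963e-03, -9.99999070e-01]]), 'wrist_force': array([ 0.18221357,  0.70508388, -0.20090675]), 'moment': array([-0.0027469 , -0.00790646, -0.00955914]), 'gripper_force': 0.0, 'grip_width': 1.001618077838923}
```

View pics/side1.png

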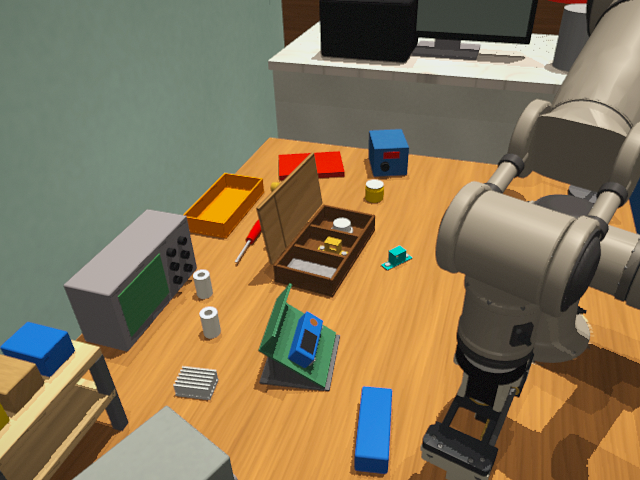

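View pics/top1.png

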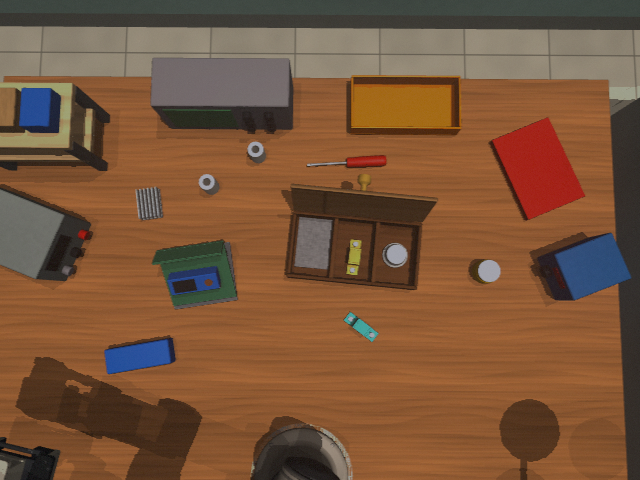

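The side view shows the housing on the green rest at (308,338) and the box at (320,245). In the top view the housing is at (193,281), a second blue block lies on the counter at (140,355), and the box is at (355,245). The felt-only bay is the +y one at (312,243). The brass clamp is at (354,257), the chrome knob at (396,255), and a teal clamp look-alike lies outside the box at (361,327).

Next I measure both blue blocks, the rest, the box and the lid.

```bash
cat > m.py <<'E'
from h import *
out=[]
def comp(m,u,v,r=12):
    n,l=cv2.connectedComponents(m.astype(np.uint8)); w=l[v-r:v+r,u-r:u+r]; k=np.bincount(w[w>0]).argmax(); return l==k
def rect(P2):
    c,(a,b),t=cv2.minAreaRect(P2.astype(np.float32)*1000); return np.round(c,1),round(a,1),round(b,1),round(t,1)
for n,blues,box in (('top',[(193,281),(140,355)],(355,245)),('side',[(308,338),(374,430)],(320,245))):
    s=dict(np.load(f'pics/{n}.npz')); P=pts(s); hsv=cv2.cvtColor(s['color'],cv2.COLOR_RGB2HSV); H,S,V=[hsv[...,i].astype(int) for i in range(3)]
    for u,v in blues:
        m=comp((H>100)&(H<125)&(S>110)&(V>50),u,v); m=cv2.morphologyEx(m.astype(np.uint8),cv2.MORPH_CLOSE,np.ones((9,9)))>0
        Q=P[m]; Q=Q[np.isfinite(Q).all(1)]
        # RANSAC plane
        rng=np.random.default_rng(0); best=None
        for _ in range(400):
            a=Q[rng.choice(len(Q),3,False)]; nn=np.cross(a[1]-a[0],a[2]-a[0])
            if np.linalg.norm(nn)<1e-7: continue
            nn/=np.linalg.norm(nn); i=abs((Q-a[0])@nn)<.002
            if best is None or i.sum()>best.sum(): best=i
        T=Q[best]; c=T.mean(0); nn=np.linalg.svd(T-c)[2][2]; nn*=np.sign(nn[2])
        ey=np.cross(nn,[1,0,0]) if abs(nn[2])>.99 else np.cross([0,0,1],nn); ey/=np.linalg.norm(ey); ex=np.cross(ey,nn)
        (cx,cy),wh,t=cv2.minAreaRect(np.stack([(T-c)@ex,(T-c)@ey],1).astype(np.float32)*1000)
        print(n,(u,v),len(Q),best.sum(),'n',nn.round(3),'tilt',np.degrees(np.arccos(nn[2])).round(1),'centre',(c+ex*cx/1e3+ey*cy/1e3).round(4),'size',np.round(wh,1),round(t,1),'ey',ey.round(3), 'zr',Q[:,2].min().round(3),Q[:,2].max().round(3))
    m=comp((H>65)&(H<90)&(S>80)&(V>30),*( (205,285) if n=='top' else (320,365)))
    Q=P[m];Q=Q[np.isfinite(Q).all(1)]; print('rest',len(Q),rect(Q[:,:2]),Q[:,2].max())
    if n=='top':
        b=P[170:300,270:450].reshape(-1,3); b=b[np.isfinite(b).all(1)]
        r=b[(b[:,2]>.047)&(b[:,2]<.056)]; print('rim',len(r),rect(r[:,:2]))
        q=b[b[:,2]>.075]; print('lid+knob',len(q),q.max(0),q.min(0))
        for nm,x0,x1 in(('felt',300,325),('clampbay',340,368),('knobbay',378,412)):
            w=P[225:280,x0:x1]; print(nm,np.nanpercentile(w[...,2],[5,50,95]).round(4), np.nanmean(w,(0,1)).round(4))
    else:
        b=P[140:270,250:330].reshape(-1,3); b=b[np.isfinite(b).all(1)]
        q=b[(b[:,2]>.075)&(b[:,2]<.23)&(b[:,0]>.5)&(b[:,0]<.72)&(b[:,1]<.15)&(b[:,1]>-.3)]; c=q.mean(0); print('lid',len(q),c,np.linalg.svd(q-c)[2][2],q.min(0),q.max(0))
        np.save('pics/lid.npy',q)
E
python3 m.py
python3 - <<'E'
import cv2
a=cv2.imread('pics/top1.png')[140:380,90:450]; cv2.imwrite('pics/crop1.png',cv2.resize(a,None,fx=2.2,fy=2.2,interpolation=cv2.INTER_CUBIC))
E
```

```text
top (193, 281) 882 368 n [-0.538 -0.08   0.839] tilt 33.0 centre [0.4373 0.2398 0.0828] size [108.3  43.7] 89.8 ey [ 0.147 -0.989  0.   ] zr 0.065 0.098
top (140, 355) 1615 902 n [0.015 0.018 1.   ] tilt 1.3 centre [0.2733 0.3691 0.0465] size [ 54.9 145.3] 10.4 ey [ 0.     1.    -0.018] zr 0.011 0.055
rest 1 (array([416.8, 205.1]), 0.0, 0.0, 0.0) 0.029370852236860534
rim 1583 (array([ 519.8, -121.7]), 300.1, 156.5, 84.8)
lid+knob 3470 [0.66467318 0.01987488 0.21296477] [ 0.5859289  -0.27962208  0.07500714]
felt [0.0067 0.011  0.0512] [ 0.5157 -0.024   0.0135]
clampbay [0.0066 0.0111 0.0489] [ 0.5162 -0.1223  0.0158]
knobbay [0.0063 0.0113 0.0434] [ 0.5166 -0.2191  0.0171]
side (308, 338) 1028 517 n [-0.561 -0.082  0.824] tilt 34.5 centre [0.4319 0.2471 0.0801] size [ 41.7 112.8] 0.6 ey [ 0.145 -0.989  0.   ] zr 0.028 0.093
side (374, 430) 2694 1846 n [-0.002 -0.002  1.   ] tilt 0.2 centre [0.2682 0.3776 0.0448] size [ 55. 148.] 10.1 ey [-0.     1.     0.002] zr 0.002 0.05
rest 2782 (array([454.5, 243.9]), 121.8, 152.1, 8.8) 0.14045101678098637
lid 3359 [ 0.60793757 -0.10749799  0.14554293] [-0.98283008  0.09202935  0.15992386] [ 0.58045464 -0.27653868  0.07502066] [0.66436033 0.02900251 0.20796668]
```

View pics/crop1.png

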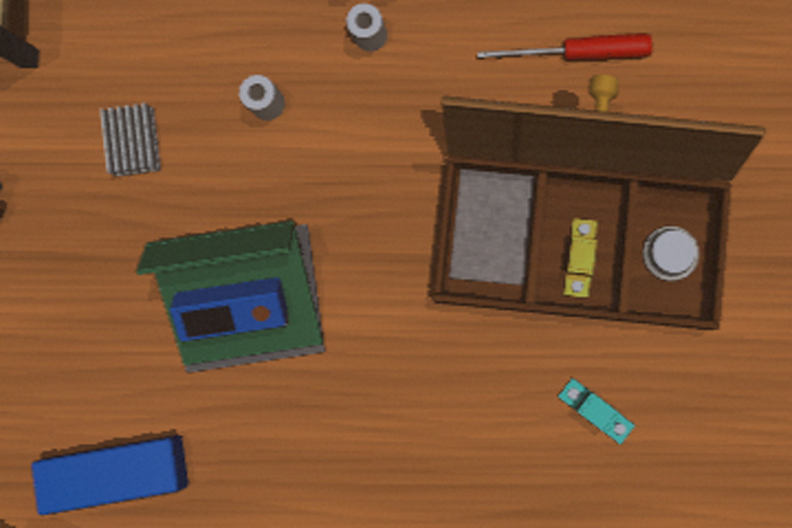

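Two blue blocks: the one at (193,281) measures 42x110 on a 34° slope, so it is the one meant. The one at (140,355) is 55x147 and lies flat, so it is a look-alike. The crop confirms this, since the housing on the rest has the dark window and sits against the pins. The two views disagree by about 8 mm, so I check them on shared features.

```bash
cat > c.py <<'E'
from h import *
def ray(s,u,v,z):
    T=s['cam_to_world']; d=T[:3,:3]@np.array([(u-s['cx'])/s['fx'],(v-s['cy'])/s['fy'],1]); o=T[:3,3]; return o+d*(z-o[2])/d[2]
top,side=[dict(np.load(f'pics/{n}.npz')) for n in('top','side')]
for s,b in((top,((256,151),(207,183))),(side,((203,275),(209,314)))):
    P=pts(s); hsv=cv2.cvtColor(s['color'],cv2.COLOR_RGB2HSV)
    for u,v in b:
        w=P[v-12:v+12,u-14:u+14].reshape(-1,3); w=w[abs(w[:,2]-.06)<.012]
        print('spacer',ray(s,u,v,.06).round(4),'depth-top z',np.median(w[:,2]).round(4),'c',((w.min(0)+w.max(0))/2).round(4),len(w))
    # counter heights near rest
    f=P.reshape(-1,3); 
    for x0,x1,y0,y1 in((.3,.36,.2,.3),(.4,.5,.1,.13),(.35,.42,-.1,0),(.6,.65,.2,.25)):
        k=(f[:,0]>x0)&(f[:,0]<x1)&(f[:,1]>y0)&(f[:,1]<y1)&(abs(f[:,2])<.03); print('ctr',x0,y0,np.median(f[k,2]).round(4),f[k,2].std().round(4))
    k=(f[:,0]>.42)&(f[:,0]<.62)&(f[:,1]>-.3)&(f[:,1]<.05)&(f[:,2]>.046)&(f[:,2]<.057)
    print('rim',cv2.minAreaRect(f[k,:2].astype(np.float32)*1000))
    # big blue block top face by color: brighter blue
    m=((hsv[...,0]>100)&(hsv[...,0]<125)&(hsv[...,1]>110)); u,v=((140,355) if s is top else (374,430)); print('V',hsv[v,u],hsv[v-3:v+4,u].tolist()[0])
E
python3 c.py
```

```text
spacer [0.7467 0.1077 0.06  ] depth-top z 0.0612 c [0.7502 0.1103 0.0576] 191
spacer [0.6701 0.2197 0.06  ] depth-top z 0.0611 c [0.673  0.2217 0.0579] 193
ctr 0.3 0.2 0.0014 0.0025
ctr 0.4 0.1 0.0015 0.0026
ctr 0.35 -0.1 0.0018 0.0026
ctr 0.6 0.2 0.002 0.0025
rim ((519.7550048828125, -121.72203063964844), (300.12774658203125, 156.6272430419922), 84.77686309814453)
V [109 194 155] [109, 187, 157]
spacer [0.7396 0.1168 0.06  ] depth-top z 0.0571 c [0.7466 0.1153 0.0558] 181
spacer [0.6635 0.2311 0.06  ] depth-top z 0.0574 c [0.6683 0.2266 0.0551] 217
ctr 0.3 0.2 -0.0009 0.0016
ctr 0.4 0.1 -0.0011 0.0016
ctr 0.35 -0.1 -0.0012 0.0017
ctr 0.6 0.2 -0.0009 0.0018
rim ((518.4325561523438, -117.49082946777344), (309.3643798828125, 165.57073974609375), 84.3604507446289)
V [104 207 224] [104, 209, 224]
```

The views differ systematically by about 4 mm per axis. I'll use the mean, go to a stand-off along the slope normal, and look again beside the fingers.

```bash
cat >> h.py <<'E'
from scipy.spatial.transform import Rotation as Ro
C=np.array([.4346,.2435,.081]); psi=np.radians(8.4); t=np.radians(35)
up=np.array([np.cos(t)*np.cos(psi),np.cos(t)*np.sin(psi),np.sin(t)]); nrm=np.array([-np.sin(t)*np.cos(psi),-np.sin(t)*np.sin(psi),np.cos(t)])
RG=np.stack([np.cross(up,-nrm),up,-nrm],1)
def down(yaw):
    y=np.array([np.cos(yaw),np.sin(yaw),0]); z=np.array([0,0,-1.]); return np.stack([np.cross(y,z),y,z],1)
def plan(p1,R1,N,p0=None,R0=None):
    if p0 is None: s=arm.sense(); p0,R0=s['tcp_pos'],s['tool_rot']
    w=Ro.from_matrix(R0.T@R1).as_rotvec()/N; E=[Ro.from_rotvec(w*i).as_matrix() for i in range(N)]
    d=np.linalg.solve(sum(E),R0.T@(np.array(p1)-p0)); row=np.r_[d/.03,w/.15]
    print(N,'rows',row.round(3).tolist(),'norm mm',np.linalg.norm(d*1e3).round(1),'deg',np.degrees(np.linalg.norm(w)).round(1))
    p=p0.copy(); L=[]
    for i in range(N): p=p+R0@E[i]@d; L.append(p.round(3).tolist())
    print('path',L[::4],L[-1])
E
python3 - <<'E'
from h import *
print(nrm,up); plan(C+nrm*.09,RG,20)
E
```

```text
[-0.5674233  -0.08378978  0.81915204] [0.81036445 0.11966421 0.57357644]
20 rows [-0.662, -0.051, 0.156, -0.179, -0.122, 0.387] norm mm 20.5 deg 3.8
path [[0.135, 0.506, 0.221], [0.208, 0.472, 0.206], [0.272, 0.424, 0.193], [0.326, 0.363, 0.181], [0.365, 0.293, 0.167]] [0.384, 0.236, 0.155]
```

>>> {"method": "drive_tool", "body": {
  "targets": [
    [[-0.66, -0.05, 0.15, -0.18, -0.12, 0.39], [-0.66, -0.05, 0.15, -0.18, -0.12, 0.39], [-0.66, -0.05, 0.15, -0.18, -0.12, 0.39], [-0.66, -0.05, 0.15, -0.18, -0.12, 0.39], [-0.66, -0.05, 0.15, -0.18, -0.12, 0.39]]
  ],
  "fingers": 70
}}

```text
t: 0.6
tcp_pos: [0.2081, 0.4724, 0.2065]
tool_rot: [[-0.864, 0.486, 0.132], [0.499, 0.862, 0.093], [-0.069, 0.146, -0.987]]
wrist_force: [-0.1, 0.2, -0.8]
grip_width: 0.765
gripper_force: 0.0
```

>>> {"method": "drive_tool", "body": {
  "targets": [
    [[-0.66, -0.05, 0.15, -0.18, -0.12, 0.39], [-0.66, -0.05, 0.15, -0.18, -0.12, 0.39], [-0.66, -0.05, 0.15, -0.18, -0.12, 0.39], [-0.66, -0.05, 0.15, -0.18, -0.12, 0.39], [-0.66, -0.05, 0.15, -0.18, -0.12, 0.39]]
  ]
}}

```text
t: 1.1
tcp_pos: [0.2867, 0.4099, 0.1911]
tool_rot: [[-0.673, 0.684, 0.282], [0.734, 0.664, 0.141], [-0.091, 0.302, -0.949]]
wrist_force: [-0.0, 0.5, -0.6]
grip_width: 0.765
gripper_force: 0.0
```

>>> {"method": "drive_tool", "body": {
  "targets": [
    [[-0.66, -0.05, 0.15, -0.18, -0.12, 0.39], [-0.66, -0.05, 0.15, -0.18, -0.12, 0.39], [-0.66, -0.05, 0.15, -0.18, -0.12, 0.39], [-0.66, -0.05, 0.15, -0.18, -0.12, 0.39], [-0.66, -0.05, 0.15, -0.18, -0.12, 0.39]]
  ]
}}

```text
t: 1.6
tcp_pos: [0.3458, 0.329, 0.176]
tool_rot: [[-0.421, 0.797, 0.432], [0.905, 0.403, 0.139], [-0.063, 0.45, -0.891]]
wrist_force: [1.1, -0.1, 0.1]
grip_width: 0.763
gripper_force: 0.0
```

>>> {"method": "drive_tool", "body": {
  "targets": [
    [[-0.66, -0.05, 0.15, -0.18, -0.12, 0.39], [-0.66, -0.05, 0.15, -0.18, -0.12, 0.39], [-0.66, -0.05, 0.15, -0.18, -0.12, 0.39], [-0.66, -0.05, 0.15, -0.18, -0.12, 0.39], [-0.66, -0.05, 0.15, -0.18, -0.12, 0.39]]
  ]
}}

```text
t: 2.1
tcp_pos: [0.381, 0.2364, 0.1572]
tool_rot: [[-0.137, 0.812, 0.567], [0.99, 0.107, 0.086], [0.009, 0.573, -0.819]]
wrist_force: [1.6, 13.1, 1.3]
grip_width: 0.76
gripper_force: 0.0
```

Run:
```python
from h import *
s=arm.sense(); print(s['t'],s['tcp_pos'],s['tool_rot'].round(3),s['joint_pos'].round(2),s['grip_width'])
plan(C+nrm*.09,RG,1)
a=snap('side')['color'][...,::-1]; print(snap('top')['fx'])
cv2.imwrite('pics/side2.png',cv2.resize(a[230:430,200:460],None,fx=3,fy=3,interpolation=cv2.INTER_CUBIC))
```

```text
2.1 [0.38098808 0.23636535 0.15723829] [[-0.137  0.812  0.567]
 [ 0.99   0.107  0.086]
 [ 0.009  0.573 -0.819]] [ 0.54  0.11  2.28 -0.89  0.28  1.21] 0.7599800371467376
1 rows [-0.026, 0.019, 0.116, -0.002, -0.016, -0.083] norm mm 3.6 deg 0.7
path [[0.384, 0.236, 0.155]] [0.384, 0.236, 0.155]
535.1647357528659
```

View pics/side2.png

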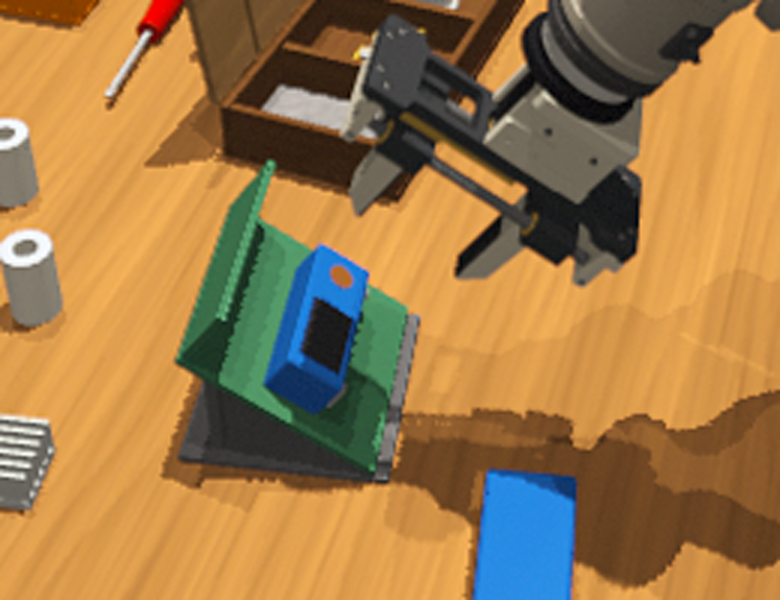

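The gripper hangs over the housing, aligned with the slope. The finger tips are at crop (358,212) and (460,277), so their midpoint is at side pixel (336,311). The housing top is at crop (325,315). I'll compare the projected TCP with that midpoint in both views.

Run:
```python
from h import *
s=arm.sense(); p=s['tcp_pos'];R=s['tool_rot']
for n in('side','top'):
    S=dict(np.load(f'pics/{n}.npz')); M=np.linalg.inv(S['cam_to_world'])
    for q in (0,-.035,.035,-.045,.045):
      for x in ((0,) if q==0 else (-.0095,.0095)):
        c=M@np.r_[p+R[:,1]*q+R[:,0]*x,1]; print(n,q,x,(S['cx']+S['fx']*c[0]/c[2]).round(1),(S['cy']+S['fy']*c[1]/c[2]).round(1))
    P=pts(S); d=(P-p)@R; m=np.isfinite(d).all(-1)&(abs(d[...,0])<.03)&(abs(d[...,1])<.08)&(d[...,2]>-.03)&(d[...,2]<.012)
    for sg in(-1,1):
        k=d[m&(d[...,1]*sg>0)]; print('finger pts',len(k),np.percentile(k,[3,97],axis=0).round(4).tolist() if len(k) else '')
a=dict(np.load('pics/top.npz'))['color'][...,::-1]
cv2.imwrite('pics/top2.png',cv2.resize(a[200:340,130:300],None,fx=4,fy=4,interpolation=cv2.INTER_CUBIC))
```

```text
side 0 0 335.9 307.2
side -0.035 -0.0095 351.8 313.3
side -0.035 0.0095 350.3 320.2
side 0.035 -0.0095 321.4 294.3
side 0.035 0.0095 319.5 300.9
side -0.045 -0.0095 356.0 316.0
side -0.045 0.0095 354.7 322.9
side 0.045 -0.0095 317.0 291.5
side 0.045 0.0095 315.0 298.1
finger pts 143 [[-0.0046, -0.0516, -0.029], [0.0156, -0.0349, -0.0021]]
finger pts 115 [[-0.0055, 0.0349, -0.0291], [0.0156, 0.0521, -0.0041]]
top 0 0 185.8 309.9
top -0.035 -0.0095 194.0 322.7
top -0.035 0.0095 185.1 323.9
top 0.035 -0.0095 186.5 295.4
top 0.035 0.0095 177.3 296.7
top -0.045 -0.0095 195.0 326.4
top -0.045 0.0095 186.1 327.6
top 0.045 -0.0095 185.4 291.4
top 0.045 0.0095 176.2 292.6
finger pts 18 [[-0.0158, -0.0412, -0.0288], [-0.0026, -0.0296, -0.0009]]
finger pts 0
```

>>> {"method": "drive_tool", "body": {
  "targets": [
    [[0, 0, 0.2, 0, 0, -0.08], [0, 0, 0.2, 0, 0, 0], [0, 0, 0.2, 0, 0, 0], [0, 0, 0.2, 0, 0, 0], [0, 0, 0, 0, 0, 0]]
  ]
}}

```text
t: 2.7
tcp_pos: [0.3927, 0.2458, 0.1446]
tool_rot: [[-0.144, 0.813, 0.564], [0.99, 0.124, 0.074], [-0.009, 0.569, -0.822]]
wrist_force: [-1.2, -0.4, 0.8]
grip_width: 0.761
gripper_force: 0.0
```

Run:
```python
from h import *
s=arm.sense(); print(s['joint_pos'].round(3),s['tcp_pos'],s['wrist_force'])
plan(C+nrm*.066,RG,1)
```

```text
[ 0.555  0.165  2.257 -0.995  0.283  1.315] [0.39269753 0.24581096 0.14462224] [-1.17812288 -0.39501936  0.84139553]
1 rows [-0.277, -0.093, 0.326, -0.037, 0.058, 0.023] norm mm 13.1 deg 0.6
path [[0.397, 0.238, 0.135]] [0.397, 0.238, 0.135]
```

The projected TCP (336,307) is close to the seen midpoint (336,311). The side camera reads about 5 mm high in y, so I set the housing centre to y=0.242. The wrist is now at the j4/j5 limits, so I check the reach with a small fitted kinematic model before going on.

```bash
cat > k.py <<'E'
from h import *
from scipy.optimize import least_squares
J=[[1.20201902,.34265636,1.52490435,-2e-5,1.27539562,-.146008]];p=[[.11584848,.51169476,.22611872]];R=[[[-.97529,.220925,-.000472],[.220925,.97529,-.001279],[.000178,-.001352,-1]]]
def add(j,pp,RR): J.append(j);p.append(pp);R.append(RR)
add([.54,.11,2.28,-.89,.28,1.21],[.38098808,.23636535,.15723829],[[-.137,.812,.567],[.99,.107,.086],[.009,.573,-.819]])
s=arm.sense(); add(s['joint_pos'],s['tcp_pos'],s['tool_rot'])
def rot(j,sg=(1,1,1)): return Ro.from_euler('ZYZYZ',[j[0],j[1]+j[2],sg[0]*j[3],sg[1]*j[4],sg[2]*j[5]]).as_matrix()
def fk(j,k):
    h,r0,a,b,e,c=k; T=rot(j); q=j[1]+j[2]; r=r0+a*np.sin(j[1])+b*np.sin(q)+e*np.cos(q); z=h+a*np.cos(j[1])+b*np.cos(q)-e*np.sin(q)
    return np.array([r*np.cos(j[0]),r*np.sin(j[0]),z])+c*T[:,2],T
if __name__=='__main__':
    for j,r in zip(J,R): print((rot(j)[:,2]-np.array(r)[:,2]).round(3), (rot(j).T@np.array(r)).round(2).tolist())
    f=least_squares(lambda k:np.r_[np.concatenate([fk(j,k)[0]-q for j,q in zip(J,p)]),.003*(k-[.4,0,.45,.4,0,.3])],[.4,0,.45,.4,0,.3]); print(f.x.round(4),np.round([fk(j,f.x)[0]-q for j,q in zip(J,p)],4).tolist())
    np.save('pics/k.npy',f.x)
E
python3 k.py
```

```text
Traceback (most recent call last):
  File "k.py", line 12, in <module>
    for j,r in zip(J,R): print((rot(j)[:,2]-np.array(r)[:,2]).round(3), (rot(j).T@np.array(r)).round(2).tolist())
                                ~~~^^^
  File "k.py", line 7, in rot
    def rot(j,sg=(1,1,1)): return Ro.from_euler('ZYZYZ',[j[0],j[1]+j[2],sg[0]*j[3],sg[1]*j[4],sg[2]*j[5]]).as_matrix()
                                  ~~~~~~~~~~~~~^^^^^^^^^^^^^^^^^^^^^^^^^^^^^^^^^^^^^^^^^^^^^^^^^^^^^^^^^^^
  File "scipy/spatial/transform/_rotation.pyx", line 1413, in scipy.spatial.transform._rotation.Rotation.from_euler
ValueError: Expected axis specification to be a non-empty string of upto 3 characters, got ZYZYZ
```

```bash
sed -i "s/^def rot.*/def rot(j): return (Ro.from_euler('ZYZ',[j[0],j[1]+j[2],j[3]])*Ro.from_euler('YZ',[j[4],j[5]])).as_matrix()/" k.py; python3 k.py
```

```text
[-0.  0.  0.] [[0.0, -1.0, -0.0], [1.0, 0.0, -0.0], [0.0, 0.0, 1.0]]
[-0.003  0.002 -0.002] [[-0.0, -1.0, -0.0], [1.0, -0.0, -0.0], [0.0, -0.0, 1.0]]
[ 0. -0. -0.] [[-0.0, -1.0, -0.0], [1.0, -0.0, 0.0], [-0.0, -0.0, 1.0]]
[-0.1395  0.262   0.3073  0.1302 -0.1    -0.0187] [[0.0713, -0.0275, 0.0002], [0.0011, -0.0027, -0.0027], [-0.0009, 0.0023, 0.0025]]
```

```bash
python3 - <<'E'
s=open('k.py').read()
s=s.replace("h,r0,a,b,e,c=k","h,r0,a,b,e,c,o=k").replace("np.array([r*np.cos(j[0]),r*np.sin(j[0]),z])","np.array([r*np.cos(j[0])-o*np.sin(j[0]),r*np.sin(j[0])+o*np.cos(j[0]),z])").replace(".3])",".3,.08])").replace(",.3]",",.3,.08]").replace(".3,.08,.08",".3,.08")
open('k.py','w').write(s)
E
python3 k.py
```

```text
[-0.  0.  0.] [[0.0, -1.0, -0.0], [1.0, 0.0, -0.0], [0.0, 0.0, 1.0]]
[-0.003  0.002 -0.002] [[-0.0, -1.0, -0.0], [1.0, -0.0, -0.0], [0.0, -0.0, 1.0]]
[ 0. -0. -0.] [[-0.0, -1.0, -0.0], [1.0, -0.0, 0.0], [-0.0, -0.0, 1.0]]
[ 0.2067 -0.006   0.5229  0.379   0.0434  0.3207  0.0764] [[0.0, -0.0, 0.0], [-0.0004, 0.0005, -0.0006], [0.0004, -0.0005, 0.0006]]
```

```bash
cat >> k.py <<'E'
k=np.load('pics/k.npy'); LO=np.array([-2.53,-.77,.04,-1,.28,-3.11]);HI=np.array([2.53,2.02,2.7,4.14,2.66,3.11]); Z90=Ro.from_euler('Z',90,degrees=True).as_matrix()
def ik(pp,RR,seeds,lim=True):
    best=None
    for s0 in seeds:
        def f(j):
            q,T=fk(j,k); return np.r_[(q-pp)*5,Ro.from_matrix((T@Z90).T@RR).as_rotvec()]
        r=least_squares(f,np.clip(s0,LO+.01,HI-.01),bounds=(LO,HI))
        if best is None or r.cost<best[0]: best=(r.cost,r.x)
    m=np.minimum(best[1]-LO,HI-best[1])
    return np.sqrt(best[0]*2),best[1],m.min(),m.argmin()+1
E
cat > q.py <<'E'
from k import *
C[1]=.242
S=[[.54,.2,2.25,a,.4,b] for a in(-.8,1,3,4) for b in(-2.8,-1.5,0,1.3,2.8)]
for flip in(0,180):
  for ph in(-24,-16,-8,0,8,16,24):
    Rg=RG@Ro.from_euler('ZY',[flip,ph],degrees=True).as_matrix()
    g=C-nrm*.027   # TCP wanted w.r.t. housing
    o=[]
    for d in(0,.06,.11):
        e,j,m,i=ik(g-Rg[:,2]*d,Rg,S); o.append((round(e,3),j.round(2).tolist(),round(m,2),i))
    print(flip,ph,*o,sep='\n   ')
E
python3 q.py | grep -v '^\[-\?0'
```

```text
0
   -24
   (np.float64(0.117), [0.72, 0.55, 1.95, -1.0, 0.76, 1.52], np.float64(0.0), np.int64(4))
   (np.float64(0.049), [0.82, 0.47, 1.98, -1.0, 0.84, 1.57], np.float64(0.0), np.int64(4))
   (np.float64(0.0), [0.91, 0.4, 1.98, -0.98, 0.91, 1.59], np.float64(0.02), np.int64(4))
0
   -16
   (np.float64(0.129), [0.64, 0.48, 2.02, -1.0, 0.57, 1.44], np.float64(0.0), np.int64(4))
   (np.float64(0.067), [0.73, 0.38, 2.07, -1.0, 0.65, 1.49], np.float64(0.0), np.int64(4))
   (np.float64(0.008), [0.82, 0.3, 2.09, -1.0, 0.72, 1.53], np.float64(0.0), np.int64(4))
0
   -8
   (np.float64(0.085), [0.53, 0.47, 2.28, 4.14, 0.37, 2.49], np.float64(0.0), np.int64(4))
   (np.float64(0.07), [0.61, 0.3, 2.16, -1.0, 0.43, 1.39], np.float64(0.0), np.int64(4))
   (np.float64(0.014), [0.69, 0.21, 2.19, -1.0, 0.51, 1.43], np.float64(0.0), np.int64(4))
0
   0
   (np.float64(0.03), [0.48, 0.44, 2.28, 3.96, 0.28, 2.61], np.float64(0.0), np.int64(5))
   (np.float64(0.077), [0.52, 0.3, 2.35, 4.14, 0.28, 2.46], np.float64(0.0), np.int64(5))
   (np.float64(0.012), [0.54, 0.14, 2.28, -0.97, 0.28, 1.28], np.float64
[... 2135 characters left out ...]
, -1.75], np.float64(0.0), np.int64(4))
   (np.float64(0.014), [0.69, 0.21, 2.19, -1.0, 0.51, -1.71], np.float64(0.0), np.int64(4))
180
   16
   (np.float64(0.129), [0.64, 0.48, 2.02, -1.0, 0.57, -1.7], np.float64(0.0), np.int64(4))
   (np.float64(0.067), [0.73, 0.38, 2.07, -1.0, 0.65, -1.65], np.float64(0.0), np.int64(4))
   (np.float64(0.008), [0.82, 0.3, 2.09, -1.0, 0.72, -1.61], np.float64(0.0), np.int64(4))
180
   24
   (np.float64(0.117), [0.72, 0.55, 1.95, -1.0, 0.76, -1.62], np.float64(0.0), np.int64(4))
   (np.float64(0.049), [0.82, 0.47, 1.98, -1.0, 0.84, -1.57], np.float64(0.0), np.int64(4))
   (np.float64(0.0), [0.91, 0.4, 1.98, -0.98, 0.91, -1.55], np.float64(0.02), np.int64(4))
```

A tool tilt of about +20° about the closing axis makes the grasp reachable, with j4 around +2. I plan a route through a tool-down pose with continuous IK, and check the housing-to-slope distance.

```bash
cat > q2.py <<'E'
from k import *
C[1]=.242
def chk(p0,R0,p1,R1,N,j):
    w=Ro.from_matrix(R0.T@R1).as_rotvec()/N; E=[Ro.from_rotvec(w*i).as_matrix() for i in range(N+1)]
    d=np.linalg.solve(sum(E[:N]),R0.T@(p1-p0)); p=p0.copy(); mn=9; js=[j];er=0
    for i in range(N):
        p=p+R0@E[i]@d; e,j,m,a=ik(p,R0@E[i+1],[j]); er=max(er,e); mn=min(mn,m); js.append(j)
    v=np.abs(np.diff(js,axis=0)).max(0)*10
    print('err',round(er,3),'margin',round(mn,3),'vmax',v.round(2).tolist(),'end',j.round(2).tolist()); plan(p1,R1,N,p0,R0); return j
if __name__=='__main__':
    s=arm.sense(); j=s['joint_pos']; p0,R0=s['tcp_pos'],s['tool_rot']
    A=np.array([.41,.20,.24]); RA=down(psi)
    j=chk(p0,R0,A,RA,10,j)
    RB=RG@Ro.from_euler('Y',20,degrees=True).as_matrix(); g=C-nrm*.026
    j=chk(A,RA,g-RB[:,2]*.11,RB,15,j); j=chk(g-RB[:,2]*.11,RB,g,RB,5,j)
    S=dict(np.load('pics/side.npz')); P=pts(S); hsv=cv2.cvtColor(S['color'],cv2.COLOR_RGB2HSV); D=P-C
    m=(hsv[...,0]>65)&(hsv[...,0]<90)&(abs(D@up)<.06)&(abs(D@RG[:,0])<.08); print('green below top',np.percentile((D@nrm)[m],[10,30,50,70]).round(4),m.sum())
    b=(hsv[...,0]>100)&(hsv[...,0]<125)&(abs(D@up)<.015)&(abs(D@RG[:,0])<.05);print('blue',np.median((D@nrm)[b]).round(4))
    f=m=(hsv[...,0]>65)&(hsv[...,0]<90)&((D@nrm)>-.02)&(abs(D@RG[:,0])<.06);print('fence up',np.percentile((D@up)[f],[5,50,95]).round(3),np.percentile((D@nrm)[f],[5,95]).round(3))
E
python3 q2.py
```

```text
err 0.0 margin 0.067 vmax [0.33, 0.28, 0.65, 3.73, 1.07, 3.98] end [0.29, 0.21, 1.67, 0.0, 1.26, 0.14]
10 rows [-0.161, 0.139, -0.293, 0.404, 0.006, 0.0] norm mm 10.9 deg 3.5
path [[0.392, 0.241, 0.154], [0.394, 0.222, 0.193], [0.406, 0.204, 0.231]] [0.41, 0.2, 0.24]
err 0.0 margin 0.165 vmax [0.3, 0.27, 0.52, 2.28, 0.7, 2.66] end [-0.05, 0.12, 2.41, 1.42, 0.46, -1.58]
15 rows [-0.03, -0.091, 0.197, -0.269, 0.15, -0.047] norm mm 6.6 deg 2.7
path [[0.407, 0.199, 0.234], [0.399, 0.195, 0.209], [0.395, 0.194, 0.183], [0.395, 0.196, 0.157]] [0.396, 0.198, 0.144]
err 0.0 margin 0.145 vmax [0.39, 0.7, 0.19, 1.68, 0.26, 1.5] end [0.11, 0.45, 2.36, 2.16, 0.45, -2.24]
5 rows [0.0, -0.0, 0.733, 0.0, 0.0, 0.0] norm mm 22.0 deg 0.0
path [[0.407, 0.207, 0.127], [0.449, 0.244, 0.06]] [0.449, 0.244, 0.06]
green below top [-0.0356 -0.0344 -0.0336 -0.0327] 1981
blue 0.0007
fence up [-0.073  0.075  0.077] [-0.016  0.264]
```

>>> {"method": "drive_tool", "body": {
  "targets": [
    [[-0.08, 0.07, -0.147, 0.202, 0.003, 0], [-0.08, 0.07, -0.147, 0.202, 0.003, 0], [-0.08, 0.07, -0.147, 0.202, 0.003, 0], [-0.08, 0.07, -0.147, 0.202, 0.003, 0], [-0.08, 0.07, -0.147, 0.202, 0.003, 0]]
  ]
}}

```text
t: 3.2
tcp_pos: [0.3914, 0.2333, 0.1695]
tool_rot: [[-0.145, 0.889, 0.435], [0.989, 0.133, 0.058], [-0.007, 0.438, -0.899]]
wrist_force: [0.6, 0.0, -0.7]
grip_width: 0.761
gripper_force: 0.0
```

>>> {"method": "drive_tool", "body": {
  "targets": [
    [[-0.12, 0.105, -0.22, 0.303, 0.004, 0], [-0.12, 0.105, -0.22, 0.303, 0.004, 0], [-0.12, 0.105, -0.22, 0.303, 0.004, 0], [-0.12, 0.105, -0.22, 0.303, 0.004, 0], [-0.12, 0.105, -0.22, 0.303, 0.004, 0]]
  ]
}}

```text
t: 3.7
tcp_pos: [0.397, 0.2161, 0.2062]
tool_rot: [[-0.146, 0.964, 0.222], [0.989, 0.143, 0.03], [-0.003, 0.224, -0.975]]
wrist_force: [0.3, 0.4, -0.3]
grip_width: 0.763
gripper_force: 0.0
```

>>> {"method": "drive_tool", "body": {
  "targets": [
    [[-0.12, 0.105, -0.22, 0.303, 0.004, 0], [-0.12, 0.105, -0.22, 0.303, 0.004, 0], [-0.12, 0.105, -0.22, 0.303, 0.004, 0], [-0.12, 0.105, -0.22, 0.303, 0.004, 0], [-0.12, 0.105, -0.22, 0.303, 0.004, 0]]
  ]
}}

```text
t: 4.2
tcp_pos: [0.4107, 0.2, 0.2409]
tool_rot: [[-0.147, 0.989, -0.001], [0.989, 0.147, -0.0], [-0.0, -0.001, -1.0]]
wrist_force: [-0.0, 0.4, -0.4]
grip_width: 0.762
gripper_force: 0.0
```

```bash
cat > q3.py <<'E'
from q2 import *
s=arm.sense(); j=s['joint_pos']; p0,R0=s['tcp_pos'],s['tool_rot']; print(p0.round(4),j.round(2),'model err',(fk(j,k)[0]-p0).round(4))
RB=RG@Ro.from_euler('Y',20,degrees=True).as_matrix(); g=C-nrm*.026
j=chk(p0,R0,g-RB[:,2]*.11,RB,20,j)
E
python3 q3.py
```

```text
[0.4107 0.2    0.2409] [0.29 0.21 1.67 0.   1.26 0.14] model err [-0.0021 -0.0006  0.0007]
err 0.0 margin 0.167 vmax [0.23, 0.21, 0.39, 1.72, 0.52, 2.0] end [-0.05, 0.12, 2.41, 1.42, 0.46, -1.58]
20 rows [-0.023, -0.07, 0.149, -0.202, 0.113, -0.035] norm mm 5.0 deg 2.0
path [[0.409, 0.199, 0.236], [0.402, 0.196, 0.218], [0.398, 0.194, 0.199], [0.395, 0.194, 0.179], [0.395, 0.196, 0.159]] [0.396, 0.198, 0.144]
```

The model agrees with the measured pose, so I tilt to the stand-off.

>>> {"method": "drive_tool", "body": {
  "targets": [
    [[-0.023, -0.07, 0.149, -0.202, 0.113, -0.035], [-0.023, -0.07, 0.149, -0.202, 0.113, -0.035], [-0.023, -0.07, 0.149, -0.202, 0.113, -0.035], [-0.023, -0.07, 0.149, -0.202, 0.113, -0.035], [-0.023, -0.07, 0.149, -0.202, 0.113, -0.035]]
  ]
}}

```text
t: 4.7
tcp_pos: [0.402, 0.196, 0.2174]
tool_rot: [[-0.179, 0.974, 0.138], [0.98, 0.165, 0.108], [0.082, 0.154, -0.985]]
wrist_force: [1.2, 0.2, 0.2]
grip_width: 0.765
gripper_force: 0.0
```

>>> {"method": "drive_tool", "body": {
  "targets": [
    [[-0.023, -0.07, 0.149, -0.202, 0.113, -0.035], [-0.023, -0.07, 0.149, -0.202, 0.113, -0.035], [-0.023, -0.07, 0.149, -0.202, 0.113, -0.035], [-0.023, -0.07, 0.149, -0.202, 0.113, -0.035], [-0.023, -0.07, 0.149, -0.202, 0.113, -0.035]]
  ]
}}

```text
t: 5.2
tcp_pos: [0.3969, 0.1941, 0.1933]
tool_rot: [[-0.221, 0.938, 0.266], [0.963, 0.165, 0.215], [0.157, 0.304, -0.94]]
wrist_force: [1.5, -0.2, -0.1]
grip_width: 0.763
gripper_force: 0.0
```

>>> {"method": "drive_tool", "body": {
  "targets": [
    [[-0.023, -0.07, 0.149, -0.202, 0.113, -0.035], [-0.023, -0.07, 0.149, -0.202, 0.113, -0.035], [-0.023, -0.07, 0.149, -0.202, 0.113, -0.035], [-0.023, -0.07, 0.149, -0.202, 0.113, -0.035], [-0.023, -0.07, 0.149, -0.202, 0.113, -0.035]]
  ]
}}

```text
t: 5.7
tcp_pos: [0.3952, 0.1947, 0.1685]
tool_rot: [[-0.272, 0.882, 0.384], [0.936, 0.15, 0.319], [0.223, 0.446, -0.866]]
wrist_force: [0.4, 0.3, -0.3]
grip_width: 0.763
gripper_force: 0.0
```

>>> {"method": "drive_tool", "body": {
  "targets": [
    [[-0.023, -0.07, 0.149, -0.202, 0.113, -0.035], [-0.023, -0.07, 0.149, -0.202, 0.113, -0.035], [-0.023, -0.07, 0.149, -0.202, 0.113, -0.035], [-0.023, -0.07, 0.149, -0.202, 0.113, -0.035], [-0.023, -0.07, 0.149, -0.202, 0.113, -0.035]]
  ]
}}

```text
t: 6.2
tcp_pos: [0.3971, 0.1978, 0.144]
tool_rot: [[-0.331, 0.808, 0.488], [0.902, 0.118, 0.416], [0.278, 0.578, -0.767]]
wrist_force: [0.7, 0.5, 0.3]
grip_width: 0.761
gripper_force: 0.0
```

```bash
cat > q3.py <<'E'
from q2 import *
s=arm.sense(); j=s['joint_pos']; p0,R0=s['tcp_pos'],s['tool_rot']; print(p0.round(4),j.round(2),'model err',(fk(j,k)[0]-p0).round(4))
RB=RG@Ro.from_euler('Y',20,degrees=True).as_matrix(); g=C-nrm*.026
j=chk(p0,R0,g-RB[:,2]*.05,RB,5,j)
S=snap('side'); P=pts(S); d=(P-p0)@R0; m=np.isfinite(d).all(-1)&(abs(d[...,0])<.03)&(abs(d[...,1])<.08)&(d[...,2]>-.03)&(d[...,2]<.012)
for sg in(-1,1):
    q=d[m&(d[...,1]*sg>0)]; print('finger',len(q),np.percentile(q,[3,97],axis=0).round(4).tolist() if len(q) else '')
a=S['color'][...,::-1]; cv2.imwrite('pics/side3.png',cv2.resize(a[230:430,200:460],None,fx=3,fy=3,interpolation=cv2.INTER_CUBIC))
E
python3 q3.py
```

```text
[0.3971 0.1978 0.144 ] [-0.05  0.12  2.41  1.44  0.46 -1.6 ] model err [-0.0005  0.0012  0.0006]
err 0.0 margin 0.144 vmax [0.21, 0.4, 0.07, 0.89, 0.12, 0.84] end [0.05, 0.3, 2.39, 1.87, 0.42, -1.99]
5 rows [0.006, -0.004, 0.397, 0.007, 0.002, 0.001] norm mm 11.9 deg 0.1
path [[0.403, 0.203, 0.135], [0.425, 0.223, 0.098]] [0.425, 0.223, 0.098]
finger 156 [[-0.0065, -0.0528, -0.0294], [0.015, -0.0359, -0.001]]
finger 129 [[-0.0051, 0.0335, -0.0296], [0.0145, 0.051, -0.0025]]
```

View pics/side3.png

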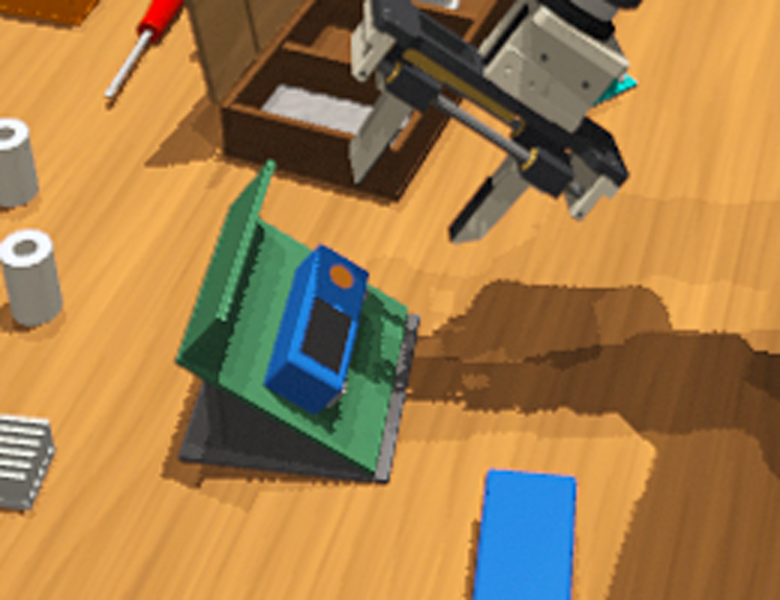

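The tips at crop (358,180) and (458,240) line up with the housing across the slope and there is no contact. The side camera again shows its +4 mm bias along the housing's length, as already corrected. I go in.

>>> {"method": "drive_tool", "body": {
  "targets": [
    [[0.006, -0.01, 0.4, 0.007, 0, 0], [0.006, -0.01, 0.4, 0.007, 0, 0], [0.006, -0.01, 0.4, 0.007, 0, 0], [0.006, -0.01, 0.4, 0.007, 0, 0], [0.006, -0.01, 0.4, 0.007, 0, 0]]
  ]
}}

```text
t: 6.75
tcp_pos: [0.4247, 0.2239, 0.0968]
tool_rot: [[-0.33, 0.812, 0.482], [0.902, 0.12, 0.415], [0.279, 0.571, -0.772]]
wrist_force: [0.0, 0.0, 0.6]
grip_width: 0.765
gripper_force: 0.0
```

```bash
cat > q4.py <<'E'
from q2 import *
C[:]=[.434,.2423,.0807]
s=arm.sense(); j=s['joint_pos']; p0,R0=s['tcp_pos'],s['tool_rot']; print(p0.round(4),j.round(2),s['wrist_force'].round(1),'model err',(fk(j,k)[0]-p0).round(4))
RB=RG@Ro.from_euler('Y',20,degrees=True).as_matrix(); g=C-nrm*.026
j=chk(p0,R0,g,RB,5,j)
E
python3 q4.py
```

```text
[0.4247 0.2239 0.0968] [ 0.06  0.31  2.39  1.88  0.42 -1.98] [0.  0.  0.6] model err [ 0.0029  0.0012 -0.0005]
err 0.0 margin 0.144 vmax [0.13, 0.29, 0.09, 0.67, 0.07, 0.64] end [0.11, 0.45, 2.36, 2.17, 0.45, -2.24]
5 rows [0.001, 0.004, 0.327, -0.004, 0.002, -0.001] norm mm 9.8 deg 0.0
path [[0.43, 0.228, 0.089], [0.449, 0.244, 0.059]] [0.449, 0.244, 0.059]
```

>>> {"method": "drive_tool", "body": {
  "targets": [
    [[0.04, 0.004, 0.33, 0, 0, 0], [0.04, 0.004, 0.33, 0, 0, 0], [0.04, 0.004, 0.33, 0, 0, 0], [0.04, 0.004, 0.28, 0, 0, 0], [0.04, 0, 0.28, 0, 0, 0]]
  ]
}}

```text
t: 7.25
tcp_pos: [0.4455, 0.2489, 0.0629]
tool_rot: [[-0.33, 0.812, 0.481], [0.901, 0.12, 0.416], [0.28, 0.571, -0.772]]
wrist_force: [-0.4, 0.3, -0.5]
grip_width: 0.762
gripper_force: 0.0
```

Run:
```python
from h import *
s=arm.sense();p=s['tcp_pos'];D=p-np.array([.434,.2423,.0807]); print(p.round(4),s['wrist_force'].round(2),'along n',D@nrm,'up',D@up,'len',D@RG[:,0],s['joint_pos'].round(2))
a=snap('side')['color'][...,::-1]; cv2.imwrite('pics/side4.png',cv2.resize(a[230:430,200:460],None,fx=3,fy=3,interpolation=cv2.INTER_CUBIC))
```

```text
[0.4455 0.2489 0.0629] [-0.4   0.27 -0.45] along n -0.02161300753420013 up -0.00011126785182375216 len 0.004808553392531539 [ 0.13  0.44  2.34  2.16  0.43 -2.21]
```

View pics/side4.png

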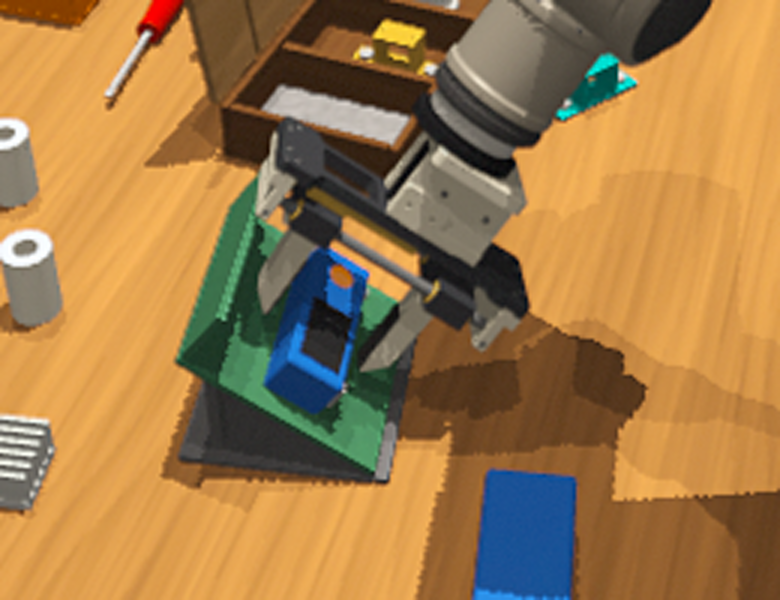

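The fingers straddle the housing evenly, one each side at crop (270,290) and (375,355), with the fence clear. I go 4 mm deeper and close.

>>> {"method": "drive_tool", "body": {
  "targets": [
    [[0, 0, 0.07, 0, 0, 0], [0, 0, 0.07, 0, 0, 0], [0, 0, 0, 0, 0, 0], [0, 0, 0, 0, 0, 0], [0, 0, 0, 0, 0, 0]]
  ]
}}

```text
t: 7.8
tcp_pos: [0.4469, 0.2497, 0.0599]
tool_rot: [[-0.329, 0.812, 0.482], [0.902, 0.119, 0.415], [0.28, 0.571, -0.772]]
wrist_force: [-0.4, -0.1, 0.9]
grip_width: 0.762
gripper_force: 0.0
```

>>> {"method": "drive_tool", "body": {
  "targets": [
    [[0, 0, 0, 0, 0, 0], [0, 0, 0, 0, 0, 0], [0, 0, 0, 0, 0, 0], [0, 0, 0, 0, 0, 0], [0, 0, 0, 0, 0, 0]]
  ],
  "fingers": 34
}}

```text
t: 8.3
tcp_pos: [0.4472, 0.2499, 0.0599]
tool_rot: [[-0.329, 0.812, 0.482], [0.902, 0.119, 0.415], [0.28, 0.571, -0.771]]
wrist_force: [1.4, -0.1, 2.0]
grip_width: 0.458
gripper_force: 30.0
```

>>> {"method": "drive_tool", "body": {
  "targets": [
    [[0, 0, 0, 0, 0, 0], [0, 0, 0, 0, 0, 0], [0, 0, 0, 0, 0, 0], [0, 0, 0, 0, 0, 0], [0, 0, 0, 0, 0, 0]]
  ]
}}

```text
t: 8.8
tcp_pos: [0.4472, 0.2499, 0.0599]
tool_rot: [[-0.329, 0.812, 0.482], [0.902, 0.119, 0.415], [0.28, 0.571, -0.771]]
wrist_force: [1.7, -0.8, 4.0]
grip_width: 0.453
gripper_force: 30.0
```

```bash
cat > place.py <<'E'
from q2 import *
C[:]=[.434,.2423,.0807]; g0=np.array([.4472,.2499,.0599]); Rg0=np.array([[-.329,.812,.482],[.902,.119,.415],[.28,.571,-.771]]); Rg0=Ro.from_matrix(Rg0).as_matrix()
RH=np.stack([up,np.cross(nrm,up),nrm],1); Q=RH.T@Rg0; off=RH.T@(g0-(C-nrm*.034))  # TCP in housing frame
by=np.radians(-5.2); bx=np.array([np.cos(by),np.sin(by),0]); byv=np.array([-np.sin(by),np.cos(by),0]); BC=np.array([.519,-.1205,0]); bay=BC+.097*byv+[0,0,.008]
def target(h,sgn,dx=0,dy=0):
    x=sgn*byv; H=np.stack([x,np.cross([0,0,1],x),[0,0,1]],1); return bay+bx*dx+byv*dy+[0,0,h]+H@off, H@Q
E
cat > q5.py <<'E'
from place import *
s=arm.sense(); j=s['joint_pos']; p0,R0=s['tcp_pos'],s['tool_rot']
print('off',off.round(4),'bay',bay.round(4))
L=p0+nrm*.11+np.array([0,0,.04]); j=chk(p0,R0,L,R0,10,j)
for sgn in(1,-1):
    t,Rt=target(.10,sgn); print('sgn',sgn,t.round(3),'tool z',Rt[:,2].round(2)); jj=chk(L,R0,t,Rt,25,j); jj=chk(t,Rt,target(0,sgn)[0],Rt,5,jj)
E
python3 q5.py
```

```text
off [-0.0003  0.0056  0.0088] bay [ 0.5278 -0.0239  0.008 ]
err 0.0 margin 0.075 vmax [0.03, 0.52, 0.17, 1.33, 0.23, 1.42] end [0.13, 0.01, 2.32, 1.06, 0.41, -1.04]
10 rows [0.162, 0.075, -0.448, 0.0, 0.0, 0.0] norm mm 14.5 deg 0.0
path [[0.441, 0.249, 0.073], [0.416, 0.245, 0.125], [0.391, 0.242, 0.177]] [0.385, 0.241, 0.19]
sgn 1 [ 0.522 -0.024  0.117] tool z [-0.34  0.03 -0.94]
err 0.0 margin 0.204 vmax [0.65, 0.31, 0.49, 0.54, 0.74, 0.42] end [-0.17, 0.64, 1.39, -0.03, 1.46, -1.64]
25 rows [-0.396, -0.164, -0.058, 0.247, 0.107, -0.277] norm mm 13.0 deg 3.3
path [[0.384, 0.229, 0.185], [0.386, 0.18, 0.168], [0.396, 0.131, 0.155], [0.416, 0.084, 0.144], [0.444, 0.042, 0.134], [0.48, 0.005, 0.126], [0.522, -0.024, 0.117]] [0.522, -0.024, 0.117]
err 0.0 margin 0.968 vmax [0.0, 0.26, 0.2, 0.0, 0.42, 0.01] end [-0.17, 0.76, 1.47, -0.03, 1.26, -1.64]
5 rows [-0.227, 0.002, 0.627, 0.0, 0.0, 0.0] norm mm 20.0 deg 0.0
path [[0.522, -0.024, 0.097], [0.522, -0.024, 0.017]] [0.522, -0.024, 0.017]
sgn -1 [ 0.533 -0.024  0.117] tool z [ 0.34 -0.03 -0.94]
err 0.0 margin 0.044 vmax [0.22, 0.16, 0.25, 0.64, 0.22, 1.27] end [-0.22, 0.33, 1.97, 0.09, 0.51, 1.37]
25 rows [-0.236, 0.397, 0.144, -0.05, -0.146, 0.477] norm mm 14.5 deg 4.3
path [[0.399, 0.238, 0.191], [0.452, 0.215, 0.194], [0.497, 0.179, 0.19], [0.53, 0.132, 0.179], [0.548, 0.08, 0.163], [0.549, 0.026, 0.142], [0.533, -0.024, 0.117]] [0.533, -0.024, 0.117]
err 0.03 margin 0.0 vmax [0.01, 0.41, 0.23, 0.26, 0.57, 0.28] end [-0.22, 0.52, 2.03, 0.17, 0.28, 1.29]
5 rows [-0.227, 0.002, 0.627, 0.0, 0.0, 0.0] norm mm 20.0 deg 0.0
path [[0.533, -0.024, 0.097], [0.533, -0.024, 0.017]] [0.533, -0.024, 0.017]
```

```bash
cat > q6.py <<'E'
from place import *
s=arm.sense(); j=s['joint_pos']; p0,R0=s['tcp_pos'],s['tool_rot']
for h in(.06,0):
  for dx in(0,.008,.012): e,jj,m,i=ik(*target(h,-1,dx),[[-.22,.5,2.,.17,.35,1.3]]); print(h,dx,e.round(3),jj.round(3),m.round(3))
# lid front edge (top) in box frame from the saved lid points
S=dict(np.load('pics/top.npz')); 
q=np.load('pics/lid.npy')-BC; z=q[:,2]
for a in(.08,.12,.16,.2): w=q[abs(z-a)<.008]; print('lid z',a,'x box',np.percentile(w@bx,[10,50,90]).round(4))
E
python3 q6.py
```

```text
0.06 0 0.0 [-0.216  0.397  2.01   0.117  0.392  1.347] 0.112
0.06 0.008 0.0 [-0.214  0.408  1.99   0.113  0.401  1.353] 0.121
0.06 0.012 0.0 [-0.212  0.413  1.98   0.11   0.406  1.357] 0.126
0 0 0.03 [-0.217  0.515  2.034  0.171  0.28   1.288] 0.0
0 0.008 0.023 [-0.215  0.524  2.019  0.166  0.28   1.296] 0.0
0 0.012 0.02 [-0.213  0.528  2.011  0.164  0.28   1.299] 0.0
lid z 0.08 x box [0.0758 0.0776 0.0799]
lid z 0.12 x box [0.081  0.0829 0.085 ]
lid z 0.16 x box [0.0865 0.0883 0.0905]
lid z 0.2 x box [0.092  0.0946 0.101 ]
```

>>> {"method": "drive_tool", "body": {
  "targets": [
    [[0.08, 0.04, -0.22, 0, 0, 0], [0.08, 0.04, -0.22, 0, 0, 0], [0.12, 0.05, -0.33, 0, 0, 0], [0.16, 0.07, -0.45, 0, 0, 0], [0.16, 0.07, -0.45, 0, 0, 0]]
  ]
}}

```text
t: 9.3
tcp_pos: [0.4221, 0.2458, 0.1073]
tool_rot: [[-0.328, 0.814, 0.479], [0.902, 0.12, 0.414], [0.279, 0.568, -0.774]]
wrist_force: [0.3, 0.0, -1.1]
grip_width: 0.455
gripper_force: 29.9
```

>>> {"method": "drive_tool", "body": {
  "targets": [
    [[0.16, 0.07, -0.45, 0, 0, 0], [0.16, 0.07, -0.45, 0, 0, 0], [0.16, 0.07, -0.45, 0, 0, 0], [0.16, 0.07, -0.45, 0, 0, 0], [0.16, 0.07, -0.45, 0, 0, 0]]
  ]
}}

```text
t: 9.8
tcp_pos: [0.3903, 0.2407, 0.1724]
tool_rot: [[-0.328, 0.814, 0.48], [0.902, 0.12, 0.414], [0.279, 0.569, -0.773]]
wrist_force: [-0.3, 0.8, -1.4]
grip_width: 0.455
gripper_force: 29.9
```

The housing is lifted and the grip is steady. I take the +1 orientation, 9 mm toward the box front to keep the gripper body clear of the lid, and plan the transfer.

```bash
sed -i 's/-.1205,0/-.1217,0/' place.py
cat > q7.py <<'E'
from place import *
s=arm.sense(); j=s['joint_pos']; p0,R0=s['tcp_pos'],s['tool_rot']
t,Rt=target(.10,1,-.009); chk(p0,R0,t,Rt,25,j)
E
python3 q7.py
```

```text
err 0.0 margin 0.172 vmax [0.66, 0.3, 0.48, 0.8, 0.7, 0.25] end [-0.18, 0.63, 1.42, -0.03, 1.44, -1.65]
25 rows [-0.376, -0.171, -0.08, 0.246, 0.107, -0.277] norm mm 12.6 deg 3.3
path [[0.389, 0.229, 0.168], [0.388, 0.181, 0.154], [0.396, 0.132, 0.143], [0.413, 0.085, 0.134], [0.439, 0.043, 0.128], [0.473, 0.006, 0.123], [0.513, -0.024, 0.117]] [0.513, -0.024, 0.117]
```

>>> {"method": "drive_tool", "body": {
  "targets": [
    [[-0.376, -0.171, -0.12, 0.246, 0.107, -0.277], [-0.376, -0.171, -0.12, 0.246, 0.107, -0.277], [-0.376, -0.171, -0.12, 0.246, 0.107, -0.277], [-0.376, -0.171, -0.12, 0.246, 0.107, -0.277], [-0.376, -0.171, -0.12, 0.246, 0.107, -0.277]]
  ]
}}

```text
t: 10.3
tcp_pos: [0.3855, 0.1778, 0.1581]
tool_rot: [[-0.53, 0.796, 0.294], [0.815, 0.38, 0.438], [0.236, 0.472, -0.85]]
wrist_force: [0.2, 0.3, 0.2]
grip_width: 0.458
gripper_force: 29.9
```

>>> {"method": "drive_tool", "body": {
  "targets": [
    [[-0.376, -0.171, -0.08, 0.246, 0.107, -0.277], [-0.376, -0.171, -0.08, 0.246, 0.107, -0.277], [-0.376, -0.171, -0.08, 0.246, 0.107, -0.277], [-0.376, -0.171, -0.08, 0.246, 0.107, -0.277], [-0.376, -0.171, -0.08, 0.246, 0.107, -0.277]]
  ]
}}

```text
t: 10.8
tcp_pos: [0.3974, 0.1175, 0.1447]
tool_rot: [[-0.703, 0.704, 0.105], [0.676, 0.615, 0.406], [0.221, 0.356, -0.908]]
wrist_force: [1.4, 0.3, -1.7]
grip_width: 0.458
gripper_force: 29.9
```

>>> {"method": "drive_tool", "body": {
  "targets": [
    [[-0.376, -0.171, -0.08, 0.246, 0.107, -0.277], [-0.376, -0.171, -0.08, 0.246, 0.107, -0.277], [-0.376, -0.171, -0.08, 0.246, 0.107, -0.277], [-0.376, -0.171, -0.08, 0.246, 0.107, -0.277], [-0.376, -0.171, -0.08, 0.246, 0.107, -0.277]]
  ]
}}

```text
t: 11.3
tcp_pos: [0.4234, 0.0609, 0.1353]
tool_rot: [[-0.835, 0.546, -0.073], [0.498, 0.805, 0.322], [0.234, 0.232, -0.944]]
wrist_force: [1.1, 0.4, -0.8]
grip_width: 0.452
gripper_force: 29.9
```

>>> {"method": "drive_tool", "body": {
  "targets": [
    [[-0.376, -0.171, -0.08, 0.246, 0.107, -0.277], [-0.376, -0.171, -0.08, 0.246, 0.107, -0.277], [-0.376, -0.171, -0.08, 0.246, 0.107, -0.277], [-0.376, -0.171, -0.08, 0.246, 0.107, -0.277], [-0.376, -0.171, -0.08, 0.246, 0.107, -0.277]]
  ]
}}

```text
t: 11.8
tcp_pos: [0.4623, 0.0119, 0.1281]
tool_rot: [[-0.915, 0.335, -0.225], [0.296, 0.936, 0.192], [0.275, 0.109, -0.955]]
wrist_force: [-0.2, -0.1, -0.9]
grip_width: 0.453
gripper_force: 29.9
```

```bash
sed -i 's/Rt,25,j/Rt,5,j/' q7.py; python3 q7.py
```

```text
err 0.0 margin 0.968 vmax [0.13, 0.31, 0.48, 0.35, 0.32, 0.24] end [-0.18, 0.63, 1.42, -0.03, 1.44, -1.65]
5 rows [-0.39, -0.156, -0.055, 0.245, 0.106, -0.274] norm mm 12.7 deg 3.3
path [[0.472, 0.004, 0.126], [0.513, -0.024, 0.117]] [0.513, -0.024, 0.117]
```

>>> {"method": "drive_tool", "body": {
  "targets": [
    [[-0.39, -0.156, -0.055, 0.245, 0.106, -0.274], [-0.39, -0.156, -0.055, 0.245, 0.106, -0.274], [-0.39, -0.156, -0.055, 0.245, 0.106, -0.274], [-0.39, -0.156, -0.055, 0.245, 0.106, -0.274], [-0.39, -0.156, -0.055, 0.245, 0.106, -0.274]]
  ]
}}

```text
t: 12.3
tcp_pos: [0.5134, -0.0241, 0.1168]
tool_rot: [[-0.936, 0.091, -0.339], [0.087, 0.996, 0.029], [0.34, -0.003, -0.94]]
wrist_force: [0.5, 0.3, -0.5]
grip_width: 0.453
gripper_force: 29.9
```

>>> {"method": "drive_tool", "body": {
  "targets": [
    [[0, 0, 0, 0, 0, 0], [0, 0, 0, 0, 0, 0], [0, 0, 0, 0, 0, 0], [0, 0, 0, 0, 0, 0], [0, 0, 0, 0, 0, 0]]
  ]
}}

```text
t: 12.8
tcp_pos: [0.5133, -0.0239, 0.1182]
tool_rot: [[-0.937, 0.094, -0.336], [0.089, 0.996, 0.03], [0.338, -0.002, -0.941]]
wrist_force: [0.5, -0.7, -0.3]
grip_width: 0.456
gripper_force: 29.9
```

```bash
cat > q8.py <<'E'
from place import *
s=arm.sense(); j=s['joint_pos']; p0,R0=s['tcp_pos'],s['tool_rot']
t,Rt=target(.045,1,-.009); chk(p0,R0,t,Rt,5,j)
S=snap('side'); T=snap('top'); P=pts(S); hsv=cv2.cvtColor(S['color'],cv2.COLOR_RGB2HSV)
b=(hsv[...,0]>100)&(hsv[...,0]<125)&(hsv[...,1]>110)&(np.nan_to_num(np.linalg.norm(P-p0,axis=-1),nan=9)<.09); q=P[b]; 
d=(q-BC); print('housing (side) box frame x,y,z pct',np.percentile(d@bx,[3,97]).round(4),np.percentile(d@byv,[3,97]).round(4),np.percentile(q[:,2],[3,97]).round(4),len(q))
# left outer wall +y face / rim from side view
f=P.reshape(-1,3)-BC; f=f[np.isfinite(f).all(1)]; w=f[(f[:,2]>.046)&(f[:,2]<.056)&(abs(f@bx)<.06)&((f@byv)>.13)&((f@byv)<.175)]; print('left wall y',np.percentile(w@byv,[3,50,97]).round(4),len(w))
a=S['color'][140:340,200:460,::-1]; b=T['color'][140:340,230:490,::-1]; cv2.imwrite('pics/both5.png',np.hstack([cv2.resize(x,(390,300),interpolation=cv2.INTER_CUBIC) for x in(a,b)]))
E
python3 q8.py
```

```text
err 0.0 margin 0.968 vmax [0.0, 0.14, 0.21, 0.01, 0.25, 0.01] end [-0.18, 0.69, 1.47, -0.03, 1.33, -1.64]
5 rows [-0.127, -0.001, 0.353, 0.003, 0.004, -0.002] norm mm 11.3 deg 0.0
path [[0.513, -0.024, 0.107], [0.513, -0.024, 0.062]] [0.513, -0.024, 0.062]
housing (side) box frame x,y,z pct [-0.0674  0.0324] [0.0796 0.1218] [0.1122 0.1442] 477
left wall y [0.1461 0.1523 0.157 ] 159
```

View pics/both5.png

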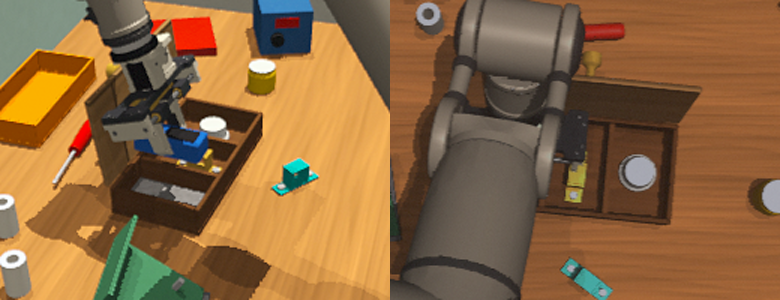

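In the side half, the housing at (180,140) hangs level over the felt bay. In the top half, the arm hides the bay, and the clamp and knob are untouched. Measured against the box wall in the same view, the housing should shift about 1 mm to +y. I lower it.

>>> {"method": "drive_tool", "body": {
  "targets": [
    [[-0.127, 0.007, 0.353, 0, 0, 0], [-0.127, 0.007, 0.353, 0, 0, 0], [-0.127, 0.007, 0.353, 0, 0, 0], [-0.127, 0.007, 0.353, 0, 0, 0], [-0.127, 0.007, 0.353, 0, 0, 0]]
  ]
}}

```text
t: 13.4
tcp_pos: [0.5135, -0.0228, 0.0602]
tool_rot: [[-0.937, 0.093, -0.337], [0.088, 0.996, 0.03], [0.339, -0.002, -0.941]]
wrist_force: [0.3, -0.4, -0.3]
grip_width: 0.456
gripper_force: 29.9
```

>>> {"method": "drive_tool", "body": {
  "targets": [
    [[-0.08, 0, 0.22, 0, 0, 0], [-0.08, 0, 0.22, 0, 0, 0], [-0.08, 0, 0.22, 0, 0, 0], [0, 0, 0, 0, 0, 0], [0, 0, 0, 0, 0, 0]]
  ]
}}

```text
t: 13.9
tcp_pos: [0.5139, -0.023, 0.0406]
tool_rot: [[-0.937, 0.093, -0.336], [0.088, 0.996, 0.03], [0.338, -0.002, -0.941]]
wrist_force: [-0.3, -0.4, -0.7]
grip_width: 0.456
gripper_force: 29.9
```

```bash
sed 's/target(.045,1,-.009)/target(0,1,-.009)/; s/both5/both6/' q8.py > q9.py; python3 q9.py
```

```text
err 0.0 margin 0.96 vmax [0.0, 0.07, 0.18, 0.01, 0.12, 0.0] end [-0.18, 0.75, 1.5, -0.03, 1.24, -1.64]
5 rows [-0.05, -0.008, 0.15, 0.002, 0.004, -0.002] norm mm 4.8 deg 0.0
path [[0.514, -0.023, 0.036], [0.513, -0.024, 0.017]] [0.513, -0.024, 0.017]
housing (side) box frame x,y,z pct [-0.0669  0.0328] [0.0787 0.1227] [0.0337 0.0667] 438
left wall y [0.1349 0.1517 0.1562] 174
```

>>> {"method": "drive_tool", "body": {
  "targets": [
    [[-0.05, 0, 0.14, 0, 0, 0], [-0.05, 0, 0.14, 0, 0, 0], [-0.05, 0, 0.14, 0, 0, 0], [-0.05, 0, 0.14, 0, 0, 0], [0, 0, 0, 0, 0, 0]]
  ]
}}

```text
t: 14.5
tcp_pos: [0.5133, -0.0229, 0.0219]
tool_rot: [[-0.937, 0.093, -0.338], [0.088, 0.996, 0.03], [0.339, -0.002, -0.941]]
wrist_force: [0.1, 0.4, -1.4]
grip_width: 0.454
gripper_force: 29.9
```

>>> {"method": "drive_tool", "body": {
  "targets": [
    [[-0.011, 0, 0.031, 0, 0, 0], [-0.011, 0, 0.031, 0, 0, 0], [-0.011, 0, 0.031, 0, 0, 0], [0, 0, 0, 0, 0, 0], [0, 0, 0, 0, 0, 0]]
  ]
}}

```text
t: 15.0
tcp_pos: [0.5138, -0.023, 0.0198]
tool_rot: [[-0.937, 0.093, -0.336], [0.088, 0.996, 0.03], [0.338, -0.002, -0.941]]
wrist_force: [0.3, 0.2, -0.0]
grip_width: 0.456
gripper_force: 29.9
```

>>> {"method": "drive_tool", "body": {
  "targets": [
    [[-0.011, 0, 0.031, 0, 0, 0], [-0.011, 0, 0.031, 0, 0, 0], [0, 0, 0, 0, 0, 0], [0, 0, 0, 0, 0, 0], [0, 0, 0, 0, 0, 0]]
  ]
}}

```text
t: 15.5
tcp_pos: [0.5138, -0.023, 0.0178]
tool_rot: [[-0.937, 0.093, -0.337], [0.088, 0.996, 0.03], [0.338, -0.002, -0.941]]
wrist_force: [0.3, 0.1, -0.4]
grip_width: 0.46
gripper_force: 29.9
```

>>> {"method": "drive_tool", "body": {
  "targets": [
    [[-0.011, 0, 0.031, 0, 0, 0], [0, 0, 0, 0, 0, 0], [0, 0, 0, 0, 0, 0], [0, 0, 0, 0, 0, 0], [0, 0, 0, 0, 0, 0]]
  ]
}}

```text
t: 16.0
tcp_pos: [0.5138, -0.023, 0.0169]
tool_rot: [[-0.937, 0.093, -0.336], [0.088, 0.996, 0.03], [0.338, -0.002, -0.941]]
wrist_force: [-0.4, 1.1, 0.5]
grip_width: 0.456
gripper_force: 29.9
```

>>> {"method": "drive_tool", "body": {
  "targets": [
    [[-0.011, 0, 0.031, 0, 0, 0], [0, 0, 0, 0, 0, 0], [0, 0, 0, 0, 0, 0], [0, 0, 0, 0, 0, 0], [0, 0, 0, 0, 0, 0]]
  ]
}}

```text
t: 16.5
tcp_pos: [0.5138, -0.023, 0.0167]
tool_rot: [[-0.937, 0.093, -0.336], [0.088, 0.996, 0.03], [0.338, -0.002, -0.941]]
wrist_force: [-1.0, 0.5, 6.9]
grip_width: 0.456
gripper_force: 30.0
```

>>> {"method": "drive_tool", "body": {
  "targets": [
    [[-0.011, 0, 0.031, 0, 0, 0], [0, 0, 0, 0, 0, 0], [0, 0, 0, 0, 0, 0], [0, 0, 0, 0, 0, 0], [0, 0, 0, 0, 0, 0]]
  ]
}}

```text
t: 17.0
tcp_pos: [0.5138, -0.023, 0.0167]
tool_rot: [[-0.937, 0.093, -0.336], [0.088, 0.996, 0.03], [0.338, -0.002, -0.941]]
wrist_force: [-2.1, 0.6, 13.6]
grip_width: 0.457
gripper_force: 30.0
```

The housing is on the floor: the force rises to 13.6 N at z=0.0167, as expected. I ease off, then open by only 5 mm.

>>> {"method": "drive_tool", "body": {
  "targets": [
    [[0.016, 0, -0.045, 0, 0, 0], [0, 0, 0, 0, 0, 0], [0, 0, 0, 0, 0, 0], [0, 0, 0, 0, 0, 0], [0, 0, 0, 0, 0, 0]]
  ]
}}

```text
t: 17.5
tcp_pos: [0.5139, -0.023, 0.0167]
tool_rot: [[-0.937, 0.093, -0.336], [0.088, 0.996, 0.03], [0.338, -0.002, -0.941]]
wrist_force: [-1.5, 0.6, 6.9]
grip_width: 0.454
gripper_force: 30.0
```

>>> {"method": "drive_tool", "body": {
  "targets": [
    [[0, 0, 0, 0, 0, 0], [0, 0, 0, 0, 0, 0], [0, 0, 0, 0, 0, 0], [0, 0, 0, 0, 0, 0], [0, 0, 0, 0, 0, 0]]
  ],
  "fingers": 47
}}

```text
t: 18.0
tcp_pos: [0.5137, -0.023, 0.0161]
tool_rot: [[-0.937, 0.093, -0.337], [0.088, 0.996, 0.03], [0.338, -0.002, -0.941]]
wrist_force: [-0.7, -0.2, 0.3]
grip_width: 0.514
gripper_force: 0.0
```

Run:
```python
from place import *
s=arm.sense(); print(s['wrist_force'],s['moment'],s['grip_width']*91.8); p0,R0=s['tcp_pos'],s['tool_rot']
plan(p0+[0,0,.02],R0,5); plan(p0+[0,0,.1],R0,5)
```

```text
[-0.7227374  -0.19881578  0.34043068] [ 0.05962591 -0.23583487 -0.00131943] 47.214660563645495
5 rows [0.045, -0.0, -0.125, 0.0, 0.0, 0.0] norm mm 4.0 deg 0.0
path [[0.514, -0.023, 0.02], [0.514, -0.023, 0.036]] [0.514, -0.023, 0.036]
5 rows [0.225, -0.001, -0.627, 0.0, 0.0, 0.0] norm mm 20.0 deg 0.0
path [[0.514, -0.023, 0.036], [0.514, -0.023, 0.116]] [0.514, -0.023, 0.116]
```

Released with no side forces. I raise the tool straight up and plan the lid stroke: closed fingers, tool down, behind the lid and 50 mm left of its knob, following the hinge arc.

>>> {"method": "drive_tool", "body": {
  "targets": [
    [[0.045, 0, -0.125, 0, 0, 0], [0.045, 0, -0.125, 0, 0, 0], [0.045, 0, -0.125, 0, 0, 0], [0.045, 0, -0.125, 0, 0, 0], [0.045, 0, -0.125, 0, 0, 0]]
  ]
}}

```text
t: 18.5
tcp_pos: [0.5138, -0.023, 0.0367]
tool_rot: [[-0.937, 0.093, -0.336], [0.088, 0.996, 0.03], [0.338, -0.002, -0.941]]
wrist_force: [1.0, 0.4, 0.6]
grip_width: 0.509
gripper_force: 0.0
```

>>> {"method": "drive_tool", "body": {
  "targets": [
    [[0.22, 0, -0.62, 0, 0, 0], [0.22, 0, -0.62, 0, 0, 0], [0.22, 0, -0.62, 0, 0, 0], [0.22, 0, -0.62, 0, 0, 0], [0.22, 0, -0.62, 0, 0, 0]]
  ]
}}

```text
t: 19.0
tcp_pos: [0.514, -0.0228, 0.1359]
tool_rot: [[-0.937, 0.093, -0.336], [0.088, 0.996, 0.03], [0.338, -0.002, -0.941]]
wrist_force: [-0.2, 0.7, 0.2]
grip_width: 0.508
gripper_force: 0.0
```

```bash
cat > q10.py <<'E'
from place import *
s=arm.sense(); j=s['joint_pos']; p0,R0=s['tcp_pos'],s['tool_rot']; print(p0,s['wrist_force'].round(1))
RD=down(np.radians(84.8)); W=lambda X,z,Y=.05: BC+bx*X+byv*Y+[0,0,z]
if __name__=='__main__':
    a=W(.03,.30); j=chk(p0,R0,a,RD,10,j); b=W(.13,.30); j=chk(a,RD,b,RD,5,j); j=chk(b,RD,W(.13,.182),RD,5,j)
    S=snap('side'); cv2.imwrite('pics/side7.png',cv2.resize(S['color'][140:340,200:460,::-1],(780,600),interpolation=cv2.INTER_CUBIC))
E
python3 q10.py
```

```text
[ 0.51401022 -0.02281262  0.13593821] [-0.2  0.7  0.2]
err 0.0 margin 0.971 vmax [0.11, 0.33, 0.11, 0.06, 0.01, 0.12] end [-0.27, 0.36, 1.29, -0.0, 1.49, -1.75]
10 rows [-0.041, -0.16, -0.567, -0.001, -0.23, -0.002] norm mm 17.7 deg 2.0
path [[0.52, -0.028, 0.152], [0.541, -0.049, 0.216], [0.552, -0.07, 0.283]] [0.553, -0.075, 0.3]
err 0.0 margin 0.927 vmax [0.06, 0.43, 0.73, 0.0, 0.3, 0.06] end [-0.24, 0.56, 0.97, 0.0, 1.61, -1.72]
5 rows [-0.667, 0.0, 0.0, 0.0, 0.0, 0.0] norm mm 20.0 deg 0.0
path [[0.573, -0.076, 0.3], [0.653, -0.084, 0.3]] [0.653, -0.084, 0.3]
err 0.0 margin 0.98 vmax [0.0, 0.15, 0.53, 0.0, 0.58, 0.0] end [-0.24, 0.61, 1.19, -0.0, 1.33, -1.72]
5 rows [0.0, 0.0, 0.787, 0.0, 0.0, 0.0] norm mm 23.6 deg 0.0
path [[0.653, -0.084, 0.276], [0.653, -0.084, 0.182]] [0.653, -0.084, 0.182]
```

View pics/side7.png

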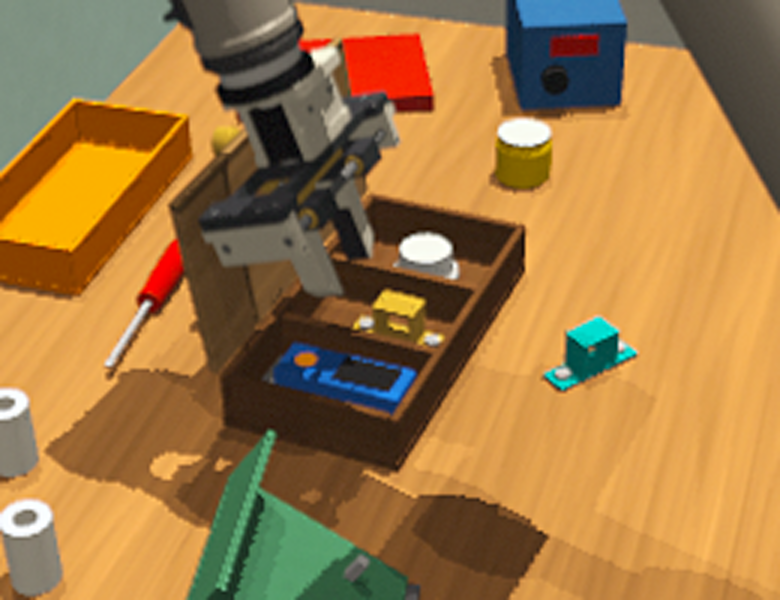

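The housing at (345,375) lies flat and lens up in the felt bay. The clamp at (400,315) and knob at (425,255) are undisturbed, and the lid is still open. I go over and behind the lid.

>>> {"method": "drive_tool", "body": {
  "targets": [
    [[-0.041, -0.16, -0.567, 0, -0.23, 0], [-0.041, -0.16, -0.567, 0, -0.23, 0], [-0.041, -0.16, -0.567, 0, -0.23, 0], [-0.041, -0.16, -0.567, 0, -0.23, 0], [-0.041, -0.16, -0.567, 0, -0.23, 0]]
  ]
}}

```text
t: 19.55
tcp_pos: [0.5411, -0.0499, 0.2165]
tool_rot: [[-0.981, 0.094, -0.167], [0.093, 0.996, 0.014], [0.168, -0.002, -0.986]]
wrist_force: [-1.1, -0.3, -0.4]
grip_width: 0.514
gripper_force: 0.0
```

>>> {"method": "drive_tool", "body": {
  "targets": [
    [[-0.041, -0.16, -0.567, 0, -0.23, 0], [-0.041, -0.16, -0.567, 0, -0.23, 0], [-0.041, -0.16, -0.567, 0, -0.23, 0], [-0.041, -0.16, -0.567, 0, -0.23, 0], [-0.041, -0.16, -0.567, 0, -0.23, 0]]
  ],
  "fingers": 0
}}

```text
t: 20.05
tcp_pos: [0.5534, -0.0748, 0.3003]
tool_rot: [[-0.996, 0.093, 0.003], [0.093, 0.996, -0.002], [-0.003, -0.002, -1.0]]
wrist_force: [0.3, -0.1, 0.5]
grip_width: 0.122
gripper_force: 0.0
```

>>> {"method": "drive_tool", "body": {
  "targets": [
    [[-0.67, 0, 0, 0, 0, 0], [-0.67, 0, 0, 0, 0, 0], [-0.67, 0, 0, 0, 0, 0], [-0.67, 0, 0, 0, 0, 0], [-0.67, 0, 0, 0, 0, 0]]
  ]
}}

```text
t: 20.55
tcp_pos: [0.6541, -0.0841, 0.2996]
tool_rot: [[-0.996, 0.093, 0.001], [0.093, 0.996, -0.002], [-0.002, -0.002, -1.0]]
wrist_force: [0.6, -0.3, 0.5]
grip_width: 0.003
gripper_force: 0.0
```

```bash
cat > q11.py <<'E'
from q10 import *
print(s['grip_width'],R0.round(3)); chk(p0,R0,W(.13,.182),RD,5,j)
T=snap('side'); P=pts(T)-BC; f=P.reshape(-1,3); f=f[np.isfinite(f).all(1)]
for a in(.1,.14,.18,.2): w=f[(abs(f[:,2]-a)<.006)&((f@bx)>.06)&((f@bx)<.12)&((f@byv)>.09)&((f@byv)<.155)]; print('lid z',a,np.percentile(w@bx,[10,50,90]).round(4),len(w))
E
python3 q11.py
```

```text
[ 0.65412507 -0.08412253  0.299587  ] [ 0.6 -0.3  0.5]
0.0028872789780872467 [[-0.996  0.093  0.001]
 [ 0.093  0.996 -0.002]
 [-0.002 -0.002 -1.   ]]
err 0.0 margin 0.979 vmax [0.0, 0.15, 0.58, 0.0, 0.58, 0.01] end [-0.24, 0.61, 1.19, -0.0, 1.33, -1.72]
5 rows [0.008, 0.003, 0.784, -0.002, 0.002, -0.004] norm mm 23.5 deg 0.0
path [[0.654, -0.084, 0.276], [0.653, -0.084, 0.182]] [0.653, -0.084, 0.182]
lid z 0.1 [0.0784 0.0801 0.083 ] 78
lid z 0.14 [0.0839 0.086  0.0886] 86
lid z 0.18 [0.0899 0.0911 0.094 ] 86
lid z 0.2 [0.0925 0.095  0.1009] 119
```

>>> {"method": "drive_tool", "body": {
  "targets": [
    [[0.01, 0, 0.73, 0, 0, 0], [0.01, 0, 0.73, 0, 0, 0], [0.01, 0, 0.73, 0, 0, 0], [0.01, 0, 0.73, 0, 0, 0], [0.01, 0, 0.73, 0, 0, 0]]
  ]
}}

```text
t: 21.1
tcp_pos: [0.6515, -0.084, 0.1892]
tool_rot: [[-0.996, 0.093, 0.001], [0.093, 0.996, -0.002], [-0.001, -0.002, -1.0]]
wrist_force: [0.1, 0.4, -0.3]
grip_width: 0.003
gripper_force: 0.0
```

```bash
cat > arc.py <<'E'
from q10 import *
import sys
d=p0-BC; print('X',(d@bx).round(4),'Y',(d@byv).round(4),'z',p0[2].round(4))
K=lambda t,r=.14: np.array([.0775-r*np.cos(t)+.009*np.sin(t)+.0095,.0525+r*np.sin(t)+.009*np.cos(t)])
cur=np.array([d@bx,p0[2]]); th=np.linspace(float(sys.argv[1]),float(sys.argv[2]),int(sys.argv[3])+1)
for t in th[(0 if len(sys.argv)>4 else 1):]:
    n=K(t); e=(n-cur)/5/.03; print(round(t,3),n.round(4),'row',[round(-e[0],3),0,round(-e[1],3)]); cur=n
E
python3 arc.py 1.72 0 12 a
```

```text
[ 0.65152386 -0.08399607  0.18920678] [ 0.1  0.4 -0.3]
X 0.1286 Y 0.0496 z 0.1892
1.72 [0.1167 0.1896] row [np.float64(0.079), 0, np.float64(-0.003)]
1.577 [0.0968 0.1924] row [np.float64(0.133), 0, np.float64(-0.019)]
1.433 [0.0767 0.1924] row [np.float64(0.134), 0, np.float64(0.0)]
1.29 [0.0569 0.1895] row [np.float64(0.133), 0, np.float64(0.019)]
1.147 [0.0376 0.1838] row [np.float64(0.128), 0, np.float64(0.038)]
1.003 [0.0193 0.1754] row [np.float64(0.122), 0, np.float64(0.056)]
0.86 [0.0025 0.1645] row [np.float64(0.112), 0, np.float64(0.073)]
0.717 [-0.0126  0.1512] row [np.float64(0.101), 0, np.float64(0.088)]
0.573 [-0.0257  0.136 ] row [np.float64(0.087), 0, np.float64(0.102)]
0.43 [-0.0365  0.119 ] row [np.float64(0.072), 0, np.float64(0.113)]
0.287 [-0.0447  0.1007] row [np.float64(0.055), 0, np.float64(0.122)]
0.143 [-0.0503  0.0814] row [np.float64(0.037), 0, np.float64(0.129)]
0.0 [-0.053   0.0615] row [np.float64(0.018), 0, np.float64(0.133)]
```

>>> {"method": "drive_tool", "body": {
  "targets": [
    [[0.08, 0, 0, 0, 0, 0], [0.08, 0, 0, 0, 0, 0], [0.08, 0, 0, 0, 0, 0], [0.08, 0, 0, 0, 0, 0], [0.08, 0, 0, 0, 0, 0]]
  ]
}}

```text
t: 21.6
tcp_pos: [0.6401, -0.0828, 0.1905]
tool_rot: [[-0.996, 0.093, 0.002], [0.093, 0.996, -0.002], [-0.002, -0.002, -1.0]]
wrist_force: [-0.3, -0.2, 0.1]
grip_width: 0.006
gripper_force: 0.0
```

>>> {"method": "drive_tool", "body": {
  "targets": [
    [[0.133, 0, -0.019, 0, 0, 0], [0.133, 0, -0.019, 0, 0, 0], [0.133, 0, -0.019, 0, 0, 0], [0.133, 0, -0.019, 0, 0, 0], [0.133, 0, -0.019, 0, 0, 0]]
  ]
}}

```text
t: 22.1
tcp_pos: [0.6198, -0.0809, 0.1923]
tool_rot: [[-0.996, 0.093, 0.0], [0.093, 0.996, -0.002], [-0.001, -0.002, -1.0]]
wrist_force: [2.3, 0.3, 1.1]
grip_width: 0.01
gripper_force: 1.0
```

>>> {"method": "drive_tool", "body": {
  "targets": [
    [[0.134, 0, 0, 0, 0, 0], [0.134, 0, 0, 0, 0, 0], [0.134, 0, 0, 0, 0, 0], [0.134, 0, 0, 0, 0, 0], [0.134, 0, 0, 0, 0, 0]]
  ]
}}

```text
t: 22.6
tcp_pos: [0.5996, -0.079, 0.192]
tool_rot: [[-0.996, 0.093, -0.0], [0.093, 0.996, -0.002], [0.0, -0.002, -1.0]]
wrist_force: [1.9, -0.9, -0.9]
grip_width: 0.008
gripper_force: 1.0
```

```bash
python3 arc.py 1.433 1.147 2
```

```text
[ 0.59964539 -0.07896562  0.1920153 ] [ 1.9 -0.9 -0.9]
X 0.0764 Y 0.0499 z 0.192
1.29 [0.0569 0.1895] row [np.float64(0.131), 0, np.float64(0.017)]
1.147 [0.0376 0.1838] row [np.float64(0.128), 0, np.float64(0.038)]
```

Contact is made and the lid moves with about 2 N, exactly on the planned arc, so I continue.

>>> {"method": "drive_tool", "body": {
  "targets": [
    [[0.133, 0, 0.019, 0, 0, 0], [0.133, 0, 0.019, 0, 0, 0], [0.133, 0, 0.019, 0, 0, 0], [0.133, 0, 0.019, 0, 0, 0], [0.133, 0, 0.019, 0, 0, 0]]
  ]
}}

```text
t: 23.1
tcp_pos: [0.5798, -0.0771, 0.1892]
tool_rot: [[-0.996, 0.093, -0.0], [0.093, 0.996, -0.002], [-0.0, -0.002, -1.0]]
wrist_force: [1.8, -0.6, -0.5]
grip_width: 0.003
gripper_force: 0.9
```

>>> {"method": "drive_tool", "body": {
  "targets": [
    [[0.128, 0, 0.038, 0, 0, 0], [0.128, 0, 0.038, 0, 0, 0], [0.128, 0, 0.038, 0, 0, 0], [0.128, 0, 0.038, 0, 0, 0], [0.128, 0, 0.038, 0, 0, 0]]
  ]
}}

```text
t: 23.6
tcp_pos: [0.5608, -0.0753, 0.1835]
tool_rot: [[-0.996, 0.093, 0.0], [0.093, 0.996, -0.002], [-0.0, -0.002, -1.0]]
wrist_force: [0.8, -0.4, -0.3]
grip_width: 0.003
gripper_force: 0.8
```

>>> {"method": "drive_tool", "body": {
  "targets": [
    [[0.122, 0, 0.056, 0, 0, 0], [0.122, 0, 0.056, 0, 0, 0], [0.122, 0, 0.056, 0, 0, 0], [0.122, 0, 0.056, 0, 0, 0], [0.122, 0, 0.056, 0, 0, 0]]
  ]
}}

```text
t: 24.1
tcp_pos: [0.5426, -0.0736, 0.175]
tool_rot: [[-0.996, 0.093, 0.0], [0.093, 0.996, -0.002], [-0.0, -0.002, -1.0]]
wrist_force: [1.9, -0.6, 1.0]
grip_width: 0.005
gripper_force: 0.7
```

>>> {"method": "drive_tool", "body": {
  "targets": [
    [[0.112, 0, 0.073, 0, 0, 0], [0.112, 0, 0.073, 0, 0, 0], [0.112, 0, 0.073, 0, 0, 0], [0.112, 0, 0.073, 0, 0, 0], [0.112, 0, 0.073, 0, 0, 0]]
  ]
}}

```text
t: 24.6
tcp_pos: [0.5259, -0.0721, 0.1641]
tool_rot: [[-0.996, 0.093, 0.0], [0.093, 0.996, -0.002], [-0.0, -0.002, -1.0]]
wrist_force: [2.1, -0.5, 0.6]
grip_width: 0.007
gripper_force: 0.6
```

>>> {"method": "drive_tool", "body": {
  "targets": [
    [[0.101, 0, 0.088, 0, 0, 0], [0.101, 0, 0.088, 0, 0, 0], [0.101, 0, 0.088, 0, 0, 0], [0.101, 0, 0.088, 0, 0, 0], [0.101, 0, 0.088, 0, 0, 0]]
  ]
}}

```text
t: 25.1
tcp_pos: [0.5109, -0.0707, 0.1508]
tool_rot: [[-0.996, 0.093, 0.0], [0.093, 0.996, -0.002], [-0.0, -0.002, -1.0]]
wrist_force: [0.8, 0.2, 0.3]
grip_width: 0.006
gripper_force: 0.6
```

```bash
python3 arc.py 0.717 0 5
```

```text
[ 0.51088767 -0.07069025  0.1508257 ] [0.8 0.2 0.3]
X -0.0127 Y 0.0501 z 0.1508
0.574 [-0.0257  0.136 ] row [np.float64(0.087), 0, np.float64(0.099)]
0.43 [-0.0365  0.1191] row [np.float64(0.072), 0, np.float64(0.113)]
0.287 [-0.0447  0.1007] row [np.float64(0.055), 0, np.float64(0.122)]
0.143 [-0.0503  0.0814] row [np.float64(0.037), 0, np.float64(0.129)]
0.0 [-0.053   0.0615] row [np.float64(0.018), 0, np.float64(0.133)]
```

>>> {"method": "drive_tool", "body": {
  "targets": [
    [[0.087, 0, 0.1, 0, 0, 0], [0.087, 0, 0.1, 0, 0, 0], [0.087, 0, 0.1, 0, 0, 0], [0.087, 0, 0.1, 0, 0, 0], [0.087, 0, 0.1, 0, 0, 0]]
  ]
}}

```text
t: 25.6
tcp_pos: [0.498, -0.0695, 0.1358]
tool_rot: [[-0.996, 0.093, 0.0], [0.093, 0.996, -0.002], [-0.0, -0.002, -1.0]]
wrist_force: [0.8, 0.3, 0.1]
grip_width: 0.007
gripper_force: 0.5
```

>>> {"method": "drive_tool", "body": {
  "targets": [
    [[0.072, 0, 0.113, 0, 0, 0], [0.072, 0, 0.113, 0, 0, 0], [0.072, 0, 0.113, 0, 0, 0], [0.072, 0, 0.113, 0, 0, 0], [0.072, 0, 0.113, 0, 0, 0]]
  ]
}}

```text
t: 26.1
tcp_pos: [0.4872, -0.0685, 0.1188]
tool_rot: [[-0.996, 0.093, 0.0], [0.093, 0.996, -0.002], [-0.0, -0.002, -1.0]]
wrist_force: [0.2, 0.8, -0.7]
grip_width: 0.007
gripper_force: 0.4
```

>>> {"method": "drive_tool", "body": {
  "targets": [
    [[0.055, 0, 0.122, 0, 0, 0], [0.055, 0, 0.122, 0, 0, 0], [0.055, 0, 0.122, 0, 0, 0], [0.055, 0, 0.122, 0, 0, 0], [0.055, 0, 0.122, 0, 0, 0]]
  ]
}}

```text
t: 26.6
tcp_pos: [0.4791, -0.0678, 0.1005]
tool_rot: [[-0.996, 0.093, 0.0], [0.093, 0.996, -0.002], [-0.0, -0.002, -1.0]]
wrist_force: [1.2, -0.0, 1.0]
grip_width: 0.004
gripper_force: 0.4
```

>>> {"method": "drive_tool", "body": {
  "targets": [
    [[0.037, 0, 0.129, 0, 0, 0], [0.037, 0, 0.129, 0, 0, 0], [0.037, 0, 0.129, 0, 0, 0], [0.02, 0, 0.06, 0, 0, 0], [0.017, 0, 0.06, 0, 0, 0]]
  ]
}}

```text
t: 27.1
tcp_pos: [0.4747, -0.0674, 0.0854]
tool_rot: [[-0.996, 0.093, 0.0], [0.093, 0.996, -0.002], [-0.0, -0.002, -1.0]]
wrist_force: [-0.5, -0.1, 0.7]
grip_width: 0.003
gripper_force: 0.4
```

```bash
python3 arc.py 0.143 0 2 a
python3 - <<'E'
from h import *
S=snap('side'); cv2.imwrite('pics/side8.png',cv2.resize(S['color'][140:340,200:460,::-1],(780,600),interpolation=cv2.INTER_CUBIC))
E
```

```text
[ 0.47474933 -0.06741262  0.08543503] [-0.5 -0.1  0.7]
X -0.049 Y 0.0501 z 0.0854
0.143 [-0.0503  0.0814] row [np.float64(0.009), 0, np.float64(0.027)]
0.072 [-0.052   0.0715] row [np.float64(0.011), 0, np.float64(0.066)]
0.0 [-0.053   0.0615] row [np.float64(0.007), 0, np.float64(0.067)]
```

View pics/side8.png

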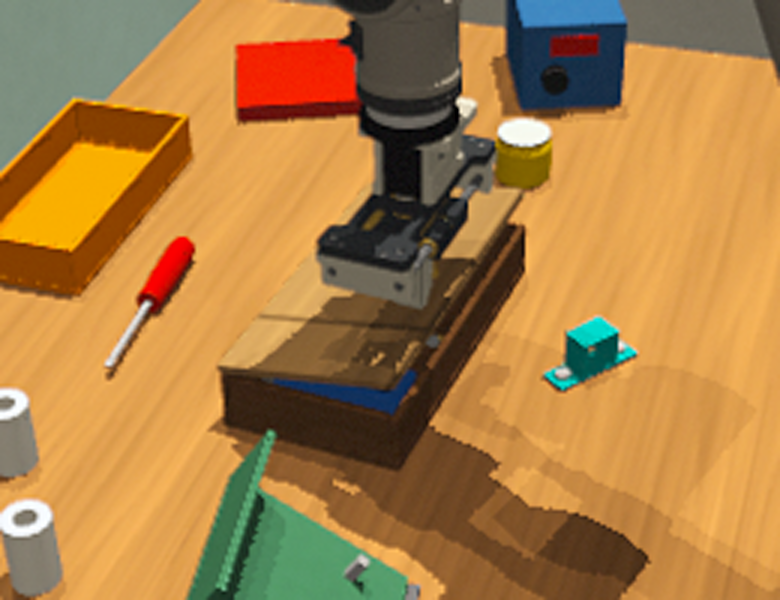

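The lid is nearly shut at (370,330), with a narrow gap at the front, and follows the tip. I finish slowly.

>>> {"method": "drive_tool", "body": {
  "targets": [
    [[0.01, 0, 0.067, 0, 0, 0], [0.01, 0, 0.067, 0, 0, 0], [0.01, 0, 0.067, 0, 0, 0], [0.01, 0, 0.067, 0, 0, 0], [0.01, 0, 0.067, 0, 0, 0]]
  ]
}}

```text
t: 27.65
tcp_pos: [0.4732, -0.0673, 0.0754]
tool_rot: [[-0.996, 0.093, 0.0], [0.093, 0.996, -0.002], [-0.0, -0.002, -1.0]]
wrist_force: [-0.8, -0.6, 1.3]
grip_width: 0.003
gripper_force: 0.4
```

>>> {"method": "drive_tool", "body": {
  "targets": [
    [[0.008, 0, 0.06, 0, 0, 0], [0.008, 0, 0.06, 0, 0, 0], [0.008, 0, 0.06, 0, 0, 0], [0.008, 0, 0.06, 0, 0, 0], [0.008, 0, 0.03, 0, 0, 0]]
  ]
}}

```text
t: 28.15
tcp_pos: [0.4721, -0.0672, 0.0673]
tool_rot: [[-0.996, 0.093, 0.0], [0.093, 0.996, -0.002], [-0.0, -0.002, -1.0]]
wrist_force: [0.6, 1.4, 1.0]
grip_width: 0.007
gripper_force: 0.3
```

>>> {"method": "drive_tool", "body": {
  "targets": [
    [[0, 0, 0.03, 0, 0, 0], [0, 0, 0.03, 0, 0, 0], [0, 0, 0.03, 0, 0, 0], [0, 0, 0.03, 0, 0, 0], [0, 0, 0.03, 0, 0, 0]]
  ]
}}

```text
t: 28.65
tcp_pos: [0.472, -0.0672, 0.0629]
tool_rot: [[-0.996, 0.093, 0.0], [0.093, 0.996, -0.002], [-0.0, -0.002, -1.0]]
wrist_force: [-0.7, -0.6, 1.0]
grip_width: 0.006
gripper_force: 0.4
```

>>> {"method": "drive_tool", "body": {
  "targets": [
    [[0, 0, 0.03, 0, 0, 0], [0, 0, 0.03, 0, 0, 0], [0, 0, 0, 0, 0, 0], [0, 0, 0, 0, 0, 0], [0, 0, 0, 0, 0, 0]]
  ]
}}

```text
t: 29.15
tcp_pos: [0.472, -0.0672, 0.0617]
tool_rot: [[-0.996, 0.093, 0.0], [0.093, 0.996, -0.002], [-0.001, -0.002, -1.0]]
wrist_force: [-2.9, 0.8, 7.0]
grip_width: 0.007
gripper_force: 3.5
```

>>> {"method": "drive_tool", "body": {
  "targets": [
    [[0, 0, 0.03, 0, 0, 0], [0, 0, 0, 0, 0, 0], [0, 0, 0, 0, 0, 0], [0, 0, 0, 0, 0, 0], [0, 0, 0, 0, 0, 0]]
  ]
}}

```text
t: 29.65
tcp_pos: [0.4721, -0.0672, 0.0616]
tool_rot: [[-0.996, 0.093, 0.001], [0.093, 0.996, -0.002], [-0.001, -0.002, -1.0]]
wrist_force: [-5.9, 0.9, 16.1]
grip_width: 0.005
gripper_force: 7.8
```

The lid is hard against its seat at z=0.0616, where 0.0615 was expected, with 16 N. I back off and check.

>>> {"method": "drive_tool", "body": {
  "targets": [
    [[0, 0, -0.05, 0, 0, 0], [0, 0, -0.1, 0, 0, 0], [0, 0, -0.2, 0, 0, 0], [0, 0, -0.4, 0, 0, 0], [0, 0, -0.6, 0, 0, 0]]
  ]
}}

```text
t: 30.15
tcp_pos: [0.4715, -0.067, 0.1007]
tool_rot: [[-0.996, 0.093, -0.002], [0.093, 0.996, -0.001], [0.002, -0.001, -1.0]]
wrist_force: [0.4, 0.2, -0.1]
grip_width: 0.002
gripper_force: 0.0
```

>>> {"method": "drive_tool", "body": {
  "targets": [
    [[0, 0, -0.7, 0, 0, 0], [0, 0, -0.7, 0, 0, 0], [0, 0, -0.7, 0, 0, 0], [0, 0, -0.7, 0, 0, 0], [0, 0, -0.7, 0, 0, 0]]
  ]
}}

```text
t: 30.65
tcp_pos: [0.472, -0.0669, 0.2069]
tool_rot: [[-0.996, 0.093, 0.0], [0.093, 0.996, -0.002], [-0.001, -0.002, -1.0]]
wrist_force: [0.1, -0.5, -0.9]
grip_width: 0.004
gripper_force: 0.0
```

>>> {"method": "drive_tool", "body": {
  "targets": [
    [[0.5, 0, -0.5, 0, 0, 0], [0.5, 0, -0.5, 0, 0, 0], [0, 0, 0, 0, 0, 0], [0, 0, 0, 0, 0, 0], [0, 0, 0, 0, 0, 0]]
  ]
}}

```text
t: 31.15
tcp_pos: [0.4424, -0.0641, 0.2351]
tool_rot: [[-0.996, 0.093, -0.001], [0.093, 0.996, -0.001], [0.0, -0.001, -1.0]]
wrist_force: [0.4, 0.6, -0.3]
grip_width: 0.002
gripper_force: 0.0
```

Run:
```python
from place import *
S=snap('side'); T=snap('top')
for n,X in(('side',S),('top',T)):
    f=pts(X).reshape(-1,3)-BC; f=f[np.isfinite(f).all(1)]; w=f[(abs(f@bx)<.07)&(abs(f@byv)<.14)&(f[:,2]>.03)&(f[:,2]<.075)]; A=np.c_[w@bx,w@byv,np.ones(len(w))]; print(n,len(w),np.linalg.lstsq(A,w[:,2],rcond=None)[0].round(4))
print(arm.sense()['wrist_force'],arm.sense()['tcp_pos'],arm.sense()['t'])
a=S['color'][140:340,200:460,::-1]; b=T['color'][120:320,120:380+130:,::-1]; cv2.imwrite('pics/fin.png',np.hstack([cv2.resize(a,(390,300)),cv2.resize(b,(390,300))]))
```

```text
side 3342 [-0.0025  0.0012  0.0602]
top 3653 [0.0031 0.0001 0.0634]
[ 0.02307743  0.03253495 -0.18485442] [ 0.44227816 -0.06407178  0.23495751] 31.25
```

View pics/fin.png

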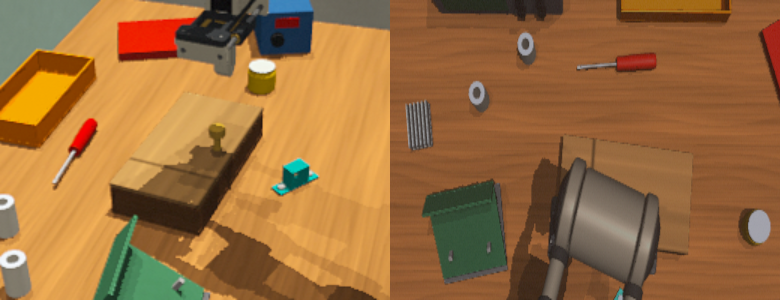

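The lid at (190,145) is flat shut with a plane tilt within 0.003, the rest is empty, the bystanders are in place, and the arm is clear. I hand in.

```bash
python3 -c "
from station import arm
print(arm.close_job())"
```

```text
the job is handed in; nothing more can be done
None
```

The housing lies flat and lens up in the empty left (+y) bay, the lid is fully shut, the parts and bystanders looked undisturbed in the last pictures, and the job is handed in at about 31 s; no verdict was shown.

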